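Clamp a crankshaft's flat under the hub screw with a hex key

ROBOT

A 7-joint arm with a two-finger parallel gripper is mounted at the origin on the work surface. World frame = base frame: x ahead of the robot, y to its left, z up, the work surface at z = 0. Lengths are in mm, angles in rad, forces in N, time in s.
With the tool pointing down it reaches from about 400 to 875 mm from the base axis. Payload 4.4 kg.
Tool frame: the origin (TCP) lies on the centre line of the jaws, within the pads' length; the fingertips stand 8 mm ahead of it and the grasp point (between the pads) lies 11 mm behind it; x points along the fingers, z is the direction in which the jaws open and shut, and the axes are right-handed (so a half turn about x gives the same grasp; the last joint's range is limited). The gripper opens to 85 mm and grips with 20 to 120 N. Pads are 22 mm wide; open, the fingers measure 114 mm over their backs; the gripper's body (76 mm by 85 mm) begins 54 mm behind the grasp point. The pads swing forward as they close: fully open they stand 13 mm farther back than shut.
Start: joints at [-1.378, 0.628, 0.038, 1.517, -0.027, 0.996, -0.02], TCP at [166.324, 628.374, 239.313] pointing down, gripper open.
Joint ranges: [-3.06, 3.06], [-0.37, 2.12], [-1.25, 1.32], [0.18, 2.47], [-1.1, 4.24], [0.23, 1.98], [-2.94, 2.94]. Speed limits (rad/s): [2.57, 2.57, 3.14, 3.14, 3.14, 3.14, 3.14].

INTERFACE

Orientations are given as [roll, pitch, yaw] about the fixed x, y, z axes, in that order (R = Rz(yaw) Ry(pitch) Rx(roll)).
In Python, from cell import ctrl, get_image, camera_params gives the robot as it stands. The module is installed in compiled form; this text tells all that it offers.
- The arm moves only by the shell command python3 -m handwheel 'ROWS'. ROWS is text: rows parted by semicolons, each of 7 numbers parted by spaces: the opening, from -1 (shut) to 1 (fully open), then the shift along the tool's x, y, z in mm, then the turn, a rotation vector about the tool's x, y, z in rad. In form: grip x y z wx wy wz; .... A call has 1 to 10 rows; each row shifts and turns the pose as measured when the row begins, along the tool's axes as they then stand; what a row does not reach is not made up. A row lasts 1/10 s, in which the tool goes at most 50 mm and 8.59 degrees, less where a joint would pass 70% of its speed; a pose out of reach is approached as far as the arm can. A call with a gripper value outside its range is refused whole. The fingers move at their own pace and stop on an object; the grip force is fixed at half the most. Time passes only in rows, so rows that do not move let the fingers close. It gives the time, the measured TCP pose, the force and the opening at its end, in the units of the state.
- ctrl.read_state(): the state, without advancing time (a new reading comes with each control period).
- get_image(name): name is "scene" or "top"; returns the picture (384x512x3 uint8, blue, green, red); there is no depth.
- camera_params(name): a dict with "fx", "fy", "cx", "cy" (pixels), "eye" and "orientation" of the camera in the world. Camera axes: x right, y up, looking along -z (the intrinsics and any distortion apply to the point x, -y, -z); pixel columns grow to the right and rows downward; lengths in mm; the calibration is good to about 2 mm. A picture is of the moment at which its call begins. camera_params takes no time and is no camera call.
- ctrl.finish_job(): hands the job in, once; it reports no verdict.
The state is a dict: "clock": time; "qpos": joint angles; "qd": joint speeds; "tau": joint torques, N m; "eef_pos": TCP position; "tool_rot": TCP orientation; "force": force on the tool from outside, world axes, zero at the start; "torque": the same for the moment, N m; "width": finger opening in mm.
Only numpy, scipy, OpenCV 4.12 (cv2) and the standard library are available. Lean on these libraries where they do the work, as an engineer would, in place of code of your own. Each camera call takes 0.05 s, during which the arm holds its last target.

TASK

On the gear demonstrator, turn the crank until the flat on its shaft faces straight up at the clamp screw in the gear's hub. Then take the T-handle hex key (the one with the longer handle) from the tool block, seat it fully in the clamp screw and turn it clockwise until the screw is snug on the flat, firm but not forced. Let go and leave the key standing in the screw, and do not disturb the other things on the desk.

Things in the scene. Friction and masses are not known exactly. Their poses are not given: they have to be found in the camera images.
- stand: Fixed gear demonstrator: aluminium base 150 (x) x 160 (y) x 8 mm, origin under its middle on the desk, z up. A shaft lies along y, 78 mm up, in two upright plates at y -55 and +55 mm (tops at 100 mm). Between them a steel hub, 36 mm diameter, centred on y 0; a 116 mm gear (top at 136 mm) on the hub at y +30 mm does not turn.
- crankshaft: Shaft (24 mm) and crank. Origin on the shaft axis above the stand's origin, y along the stand's y, z pointing out of the flat: the flat faces up when z is vertical. Turns about y with about 0.05 N m, no stops, stays where left. z starts leaning 0.7 to 1.5 rad towards the stand's +x. Within 0.25 rad of upright the tightening screw pulls it square; further off the screw jams on the round.
- shaft_flat (a point): Middle of the shaft's flat, a band 16 mm wide milled 3 mm deep along the steel shaft, best seen between the hub and the upright on the crank's side. 9 mm from the shaft axis along the crankshaft's z, 34 mm from the stand's origin along -y.
- crank_pin (a point): Middle of the crank's handle pin: black, 14 mm diameter, 52 mm long, parallel to the shaft, 50 mm from its axis, 106 mm from the stand's origin along -y; the crank arm (8 mm thick) begins 28 mm from this point towards the stand. Axes as crankshaft. With the flat up, the pin leans 0.6 rad from vertical towards the stand's -x. The pin is fixed on its arm, so it turns inside a grasp.
- clamp_screw: Dark steel set screw, 25 mm diameter, upright in the hub's top over the stand's origin. Origin: middle of its socket's mouth, about 118 mm above the desk at first; z up. Hexagon socket 12.6 mm across flats, 16 mm deep, top 3 mm flared, a corner on its x axis and every 60 deg. Clockwise from above feeds it down 3 mm per rad (coarse quick thread) at about 0.09 N m.
- screw_point (a point): Lower end of the clamp screw, 27 mm under its mouth. It meets the flat after 1.0 to 1.4 rad (flats differ in depth); then the turning moment rises steeply, within some 0.15 rad, by 0.003 N m per newton that it presses on the shaft: 0.18 to 0.26 N m is snug, under 0.15 loose, over 0.33 damages the flat. It stays tight when let go.
- key_grip (a point): Centre of the crossbar of the T-handle hex key, which stands loose in the tool block. Crossbar black, 70 mm long (x), 14 mm wide, 18 mm high, centre 93 mm above the key's tip; z up. Shank: steel hexagon 12 mm across flats, 4 mm tapered tip, a corner on the key's x axis and every 60 deg. About 140 g. In the socket it has about 0.1 rad of turning play each way.
- key_tip (a point): The lower end of the same hex key's shank, on its axis. Fully seated, it is 16 mm below the mouth of the clamp screw's socket.
- tool_block: Fixed grey block 60 (x) by 150 (y) by 45 mm, origin under its centre; two round holes of 17 mm, 35 mm deep (floor 10 mm above the desk), at y = -45 and +45 mm. The hex key is in either one, the nut driver in the other.
- nut_driver: The other T-handle in the tool block: crossbar 50 mm long, round shank of 15 mm, total height 80 mm, so it stands lower than the hex key. Origin at its lower end. To be left alone.
- spanner: Loose steel spanner, 170 mm long, lying on the desk; to be left alone.
- ring_plate: Loose flat aluminium ring, 150 mm across, 6 mm thick, lying on the desk; to be left alone.
- bracket: Loose small angle bracket, 50 x 40 x 46 mm; to be left alone.
- mug: White mug, 80 mm across, 90 mm high; to be left alone.
- screw_jar: Jar of 56 mm diameter, 60 mm high; to be left alone.
- pulley: Loose aluminium pulley, 44 mm across, 16 mm high; to be left alone.
Things that resemble listed ones, but are neither listed nor needed, are in the scene too. Leave any blue look-alike of the part that bears key_grip alone.

How it is judged (in metres and radians):
On the way, in this order (a step that is already met when the one before it is completed fails the run):
1. the shaft's flat faces the clamp screw (within 0.25 rad) (angle between crankshaft's own z axis and vertical below 0.25 rad), for 0.3 s.
2. the hex key's tip is fully seated in the clamp screw's socket with the flat still facing it (horizontal distance between key_tip and clamp_screw below 0.004 m and z of key_tip in the frame of clamp_screw below -0.012 m and angle between key_tip's own z axis and vertical below 0.15 rad and angle between crankshaft's own z axis and vertical below 0.3 rad), for 0.1 s.
At the end, for the whole second after the job is handed in: The flat is square under the clamp screw (within 0.08 rad of straight up), the screw is down on the flat and presses on it with more than 10 N, and the hex key stands let go in the screw's socket, at least 12 mm deep, within 4 mm of the screw's axis and within 0.15 rad of upright (angle between crankshaft's own z axis and vertical below 0.08 rad and contact force between clamp_screw and crankshaft above 10 N and z of clamp_screw in the frame of stand below 0.116 m and horizontal distance between key_tip and clamp_screw below 0.004 m and z of key_tip in the frame of clamp_screw below -0.012 m and angle between key_tip's own z axis and vertical below 0.15 rad); the robot touches nothing.
It fails at once if the screw is overtightened: it presses on the shaft with more than 80 N (contact force between clamp_screw and crankshaft above 80 N).
It fails at once if one of the other loose things is moved by more than 20 mm (distance of any of nut_driver, spanner, ring_plate, bracket, mug, screw_jar, pulley from where it was at the start of the episode above 0.02 m).
It also fails if it takes over 72 s, if anything falls off the work surface, if the arm or the gripper's body presses on something with over 40 N, if the wrist force passes 120 N, or if a joint passes its speed limit or range.

## Working session

There is one attempt and no reset: what is moved stays moved. The work goes in short steps, Python scripts to look and compute and a shell command to move; the robot and the scene stay as the last step left them, time stands still between calls to the robot, and variables do not carry over. Pictures are saved under pics/ and viewed, and the job is handed in when it is done.

```bash
mkdir -p pics
cat > h.py <<'E'
import numpy as np, cv2
from cell import ctrl,get_image,camera_params
E
python3 - <<'E'
from h import *
for n in("scene","top"):
    im=get_image(n); cv2.imwrite(f"pics/{n}0.png",im); print(n,camera_params(n))
print(ctrl.read_state())
E
```

```text
scene {'fx': 361.6854038618912, 'fy': 361.6854038618912, 'cx': 260.8856938148123, 'cy': 191.56643530213626, 'eye': array([1068.20714731,  615.84232437,  892.70425383]), 'orientation': array([0.77491458, 0.00900783, 2.41787557])}
top {'fx': 427.0017452523836, 'fy': 427.0017452523836, 'cx': 262.3693141494603, 'cy': 186.1708375449147, 'eye': array([ 454.83124768,   62.60660433, 1571.04955189]), 'orientation': array([ 0.07244926, -0.02058455, -1.55153797])}
{'clock': 0.1, 'qpos': array([-1.37780807,  0.62925991,  0.03844942,  1.51827406, -0.02699867,
        0.99626549, -0.02000391]), 'qd': array([-0.00078227, -0.0028368 , -0.00115491, -0.00159542,  0.00106807,
        0.0007723 ,  0.00017516]), 'tau': array([ 4.03313607e-03, -5.64540982e+01,  1.23127129e+00, -1.93976766e+01,
        1.14195416e-02,  5.43685906e-03,  1.65970124e-05]), 'eef_pos': array([166.17647401, 627.84172512, 238.47509638]), 'tool_rot': array([-3.12911338,  1.5691076 , -1.81711242]), 'force': array([-0.67894962,  0.30782782, -0.38283302]), 'torque': array([-0.01925942,  0.02738628, -0.06656174]), 'width': 85.23614927893324}
```

View pics/scene0.png

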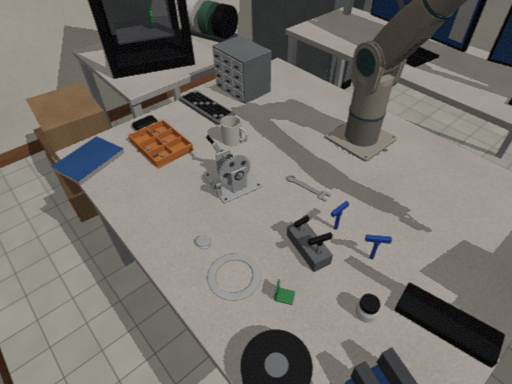

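View pics/top0.png

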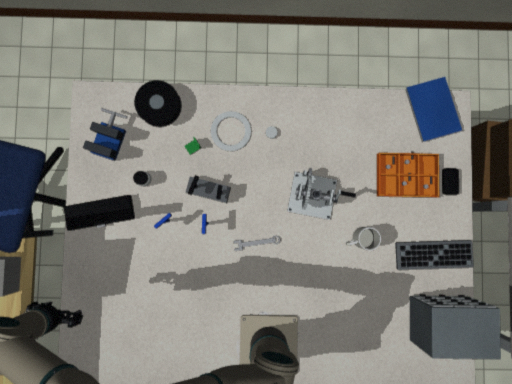

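```bash
cat >> h.py <<'E'
from scipy.spatial.transform import Rotation as Rn
def cam(n):
    p=camera_params(n); R=Rn.from_euler('xyz',p['orientation']).as_matrix(); return p,R,np.array(p['eye'])
def proj(n,P):
    p,R,e=cam(n); q=(np.atleast_2d(P)-e)@R
    x,y,z=q[:,0],-q[:,1],-q[:,2]
    return np.c_[p['fx']*x/z+p['cx'],p['fy']*y/z+p['cy']]
def ray(n,uv):
    p,R,e=cam(n); d=R@np.array([(uv[0]-p['cx'])/p['fx'],-(uv[1]-p['cy'])/p['fy'],-1.]); return e,d
def atz(n,uv,z):
    e,d=ray(n,uv); return e+d*(z-e[2])/d[2]
def crop(n,x0,y0,w,h,s,name,im=None):
    im=get_image(n) if im is None else im
    c=cv2.resize(im[y0:y0+h,x0:x0+w],None,fx=s,fy=s,interpolation=cv2.INTER_CUBIC); cv2.imwrite(f'pics/{name}.png',c); return im
E
python3 - <<'E'
from h import *
a=cv2.imread('pics/scene0.png');b=cv2.imread('pics/top0.png')
crop('',190,130,100,75,8,'s_stand',a)
crop('',270,190,130,90,6,'s_block',a)
crop('',280,160,80,60,10,'t_stand',b)
crop('',150,160,100,75,8,'t_block',b)
print(camera_params('top').keys(), proj('top',[[0,0,0],[166,628,239]]),proj('scene',[[0,0,0]]))
E
```

```text
dict_keys(['fx', 'fy', 'cx', 'cy', 'eye', 'orientation']) [[268.34789938 344.3552781 ]
 [ 65.36050558 308.92895214]] [[360.6242574  138.54345137]]
```

View pics/s_stand.png

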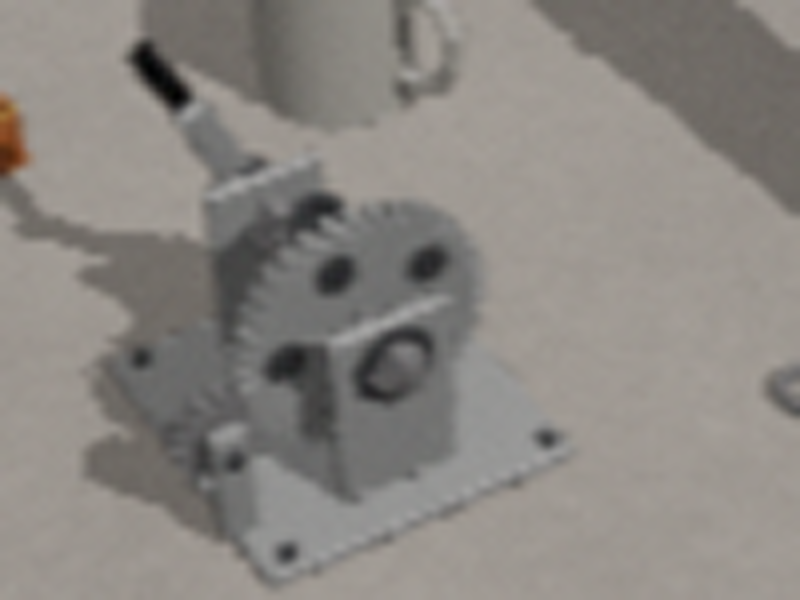

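View pics/s_block.png

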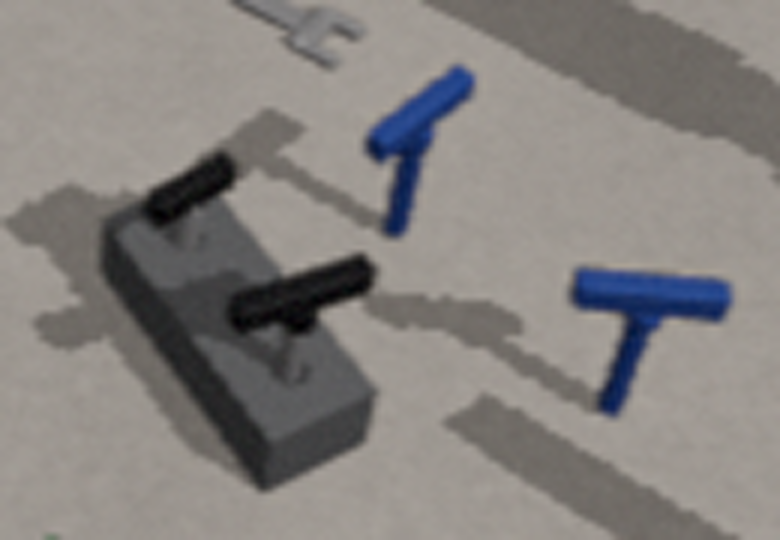

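View pics/t_stand.png

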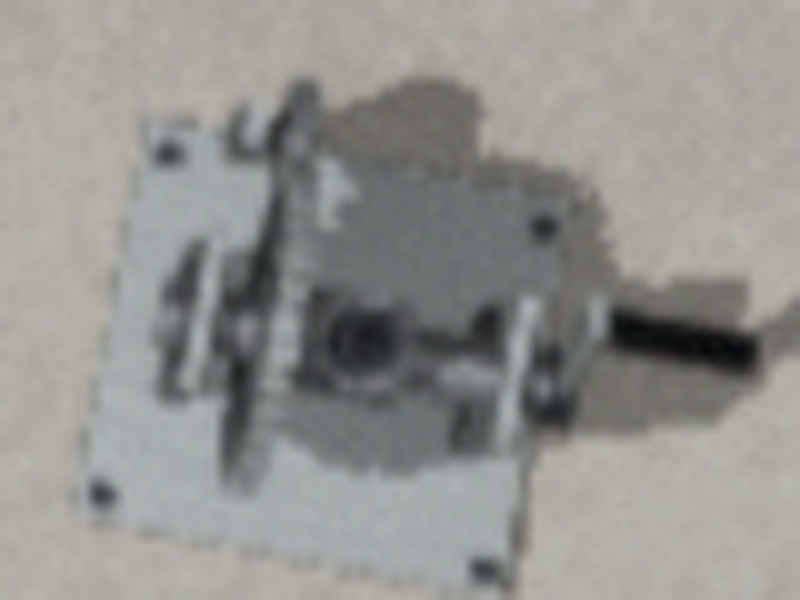

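View pics/t_block.png

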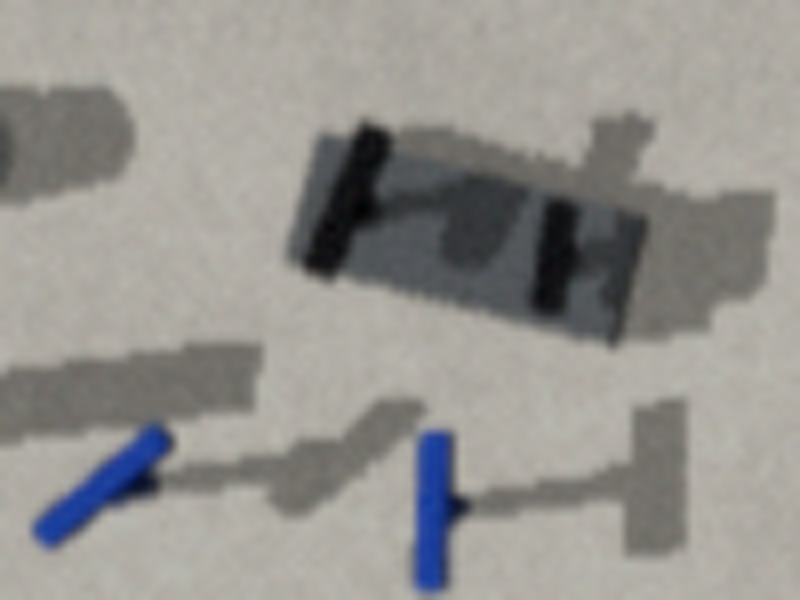

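```bash
cat > fit.py <<'E'
from h import *
from scipy.optimize import least_squares
def cp(x0,y0,s,pts): return (np.array(pts,float)+.5)/s-.5+[x0,y0]
def T(p,L): # p x,y,yaw
    c,s=np.cos(p[2]),np.sin(p[2]); L=np.atleast_2d(L)
    return np.c_[p[0]+c*L[:,0]-s*L[:,1],p[1]+s*L[:,0]+c*L[:,1],L[:,2]]
if __name__=='__main__':
    tp=cp(280,160,10,[(150,118),(570,188),(510,597),(85,508)])
    tL=[(75,80,8),(75,-80,8),(-75,-80,8),(-75,80,8)]
    sp=cp(190,130,8,[(272,578),(578,448)]); sL=[(75,80,8),(-75,80,8)]
    scr=cp(280,160,10,[(363,335)]); scL=[(0,0,118)]
    # upright top edges: scene crank-side upright top left (205,200), right(322,162) ; near (330,345)->(452,298)
    def pin(t):
        a=t-.6; return (50*np.sin(a),-106,78+50*np.cos(a))
    tpin=cp(280,160,10,[(685,340)]); spin=cp(190,130,8,[(160,72)])
    def f(p):
        return np.concatenate([(proj('top',T(p,tL))-tp).ravel(),(proj('scene',T(p,sL))-sp).ravel(),(proj('top',T(p,scL))-scr).ravel(),(proj('top',T(p,pin(p[3])))-tpin).ravel(),(proj('scene',T(p,pin(p[3])))-spin).ravel()])
    r=least_squares(f,[500,-100,-.17,1.]); print('stand',r.x,'\n',r.fun.reshape(-1,2).round(2))
    p=r.x; print('screw',T(p,scL),'pin',T(p,pin(p[3])))
    bt=cp(150,160,8,[(325,132),(645,212),(618,345),(290,260)]); bL=[(30,75,45),(30,-75,45),(-30,-75,45),(-30,75,45)]
    bs=cp(270,190,6,[(103,225),(265,462),(375,395)]); bsL=[(30,-75,45),(30,75,45),(-30,75,45)]
    f=lambda p:np.concatenate([(proj('top',T(p,bL))-bt).ravel(),(proj('scene',T(p,bsL))-bs).ravel()])
    r=least_squares(f,[500,200,-.2]);print('block',r.x,'\n',r.fun.reshape(-1,2).round(2)); print('holes',T(r.x,[(0,45,0),(0,-45,0)]))
    kt=cp(150,160,8,[(375,130),(322,270)]);kL=[(35,0,110),(-35,0,110)]
    ks=cp(270,190,6,[(237,312),(370,275)]);ksL=[(35,0,103),(-35,0,103)]
    f=lambda p:np.concatenate([(proj('top',T(p,kL))-kt).ravel(),(proj('scene',T(p,ksL))-ks).ravel()])
    r=least_squares(f,[500,200,-.2]);print('key',r.x,'\n',r.fun.reshape(-1,2).round(2))
E
python3 fit.py
```

```text
stand [ 5.40727237e+02 -1.51337730e+02 -1.54166387e-01  9.23122554e-01] 
 [[-0.3  -0.28]
 [ 0.38  0.26]
 [-0.15 -0.47]
 [-0.65  0.87]
 [-0.16  0.73]
 [-0.49 -0.33]
 [ 0.83  0.12]
 [ 0.34  0.32]
 [ 0.4   1.03]]
screw [[ 540.72723669 -151.33773021  118.        ]] pin [[ 540.13841186 -258.51848896  125.41242705]]
block [ 5.53199169e+02  2.28728677e+02 -2.35779582e-01] 
 [[-0.64 -0.79]
 [-0.08 -0.18]
 [-1.04 -0.59]
 [-0.72 -0.6 ]
 [-0.64 -0.64]
 [ 0.42 -2.44]
 [ 0.06  0.01]]
holes [[563.71121731 272.48364096   0.        ]
 [542.68712106 184.97371365   0.        ]]
key [ 5.60687353e+02  2.72066632e+02 -3.64167212e-01] 
 [[ 0.47 -0.3 ]
 [-0.81  1.12]
 [-0.85  0.82]
 [ 0.19 -0.48]]
```

```bash
cat > ov.py <<'E'
from fit import *
def draw(n,im,x0,y0,w,h,s,lines,name):
    c=cv2.resize(im[y0:y0+h,x0:x0+w],None,fx=s,fy=s,interpolation=cv2.INTER_CUBIC)
    for P,col in lines:
        q=(proj(n,P)-[x0,y0]+.5)*s-.5
        cv2.polylines(c,[np.round(q*16).astype(np.int32)],False,col,1,cv2.LINE_AA,4)
    cv2.imwrite(f'pics/{name}.png',c)
def circ(c,r,u,v): 
    t=np.linspace(0,2*np.pi,40)[:,None]; return np.array(c)+r*(np.cos(t)*np.array(u)+np.sin(t)*np.array(v))
def stand(p,th,zs=118):
    L=[]
    g=(0,255,0);r=(0,0,255);y=(0,255,255)
    L.append((T(p,[(75,80,8),(75,-80,8),(-75,-80,8),(-75,80,8),(75,80,8)]),g))
    L.append((T(p,circ((0,0,zs),12.5,(1,0,0),(0,1,0))),r))
    L.append((T(p,circ((0,0,zs),6.5,(1,0,0),(0,1,0))),r))
    ez=np.array([np.sin(th),0,np.cos(th)]);ex=np.array([np.cos(th),0,-np.sin(th)]);o=np.array([0,0,78.])
    L.append((T(p,[o+9*ez+8*ex+[0,-18,0],o+9*ez+8*ex+[0,-51,0],o+9*ez-8*ex+[0,-51,0],o+9*ez-8*ex+[0,-18,0],o+9*ez+8*ex+[0,-18,0]]),(255,0,0)))
    a=th-.6;d=np.array([np.sin(a),0,np.cos(a)]);e=np.array([np.cos(a),0,-np.sin(a)])
    for y0 in(-80,-132): L.append((T(p,circ(o+50*d+[0,y0,0],7,d,e)),y))
    L.append((T(p,circ((0,34,78),58,(1,0,0),(0,0,1))),g))
    return L
E
python3 - <<'E'
from ov import *
a=cv2.imread('pics/scene0.png');b=cv2.imread('pics/top0.png')
p=[540.7,-151.3,-.154]
draw('top',b,280,160,80,60,10,stand(p,.92),'o_t'); draw('scene',a,190,130,100,75,8,stand(p,.92),'o_s')
E
```

```text
(no output)
```

View pics/o_t.png

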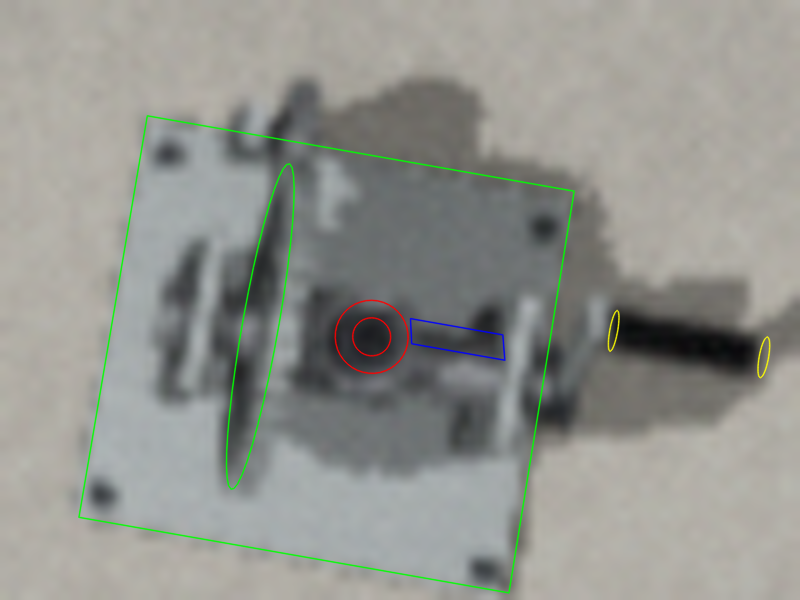

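View pics/o_s.png

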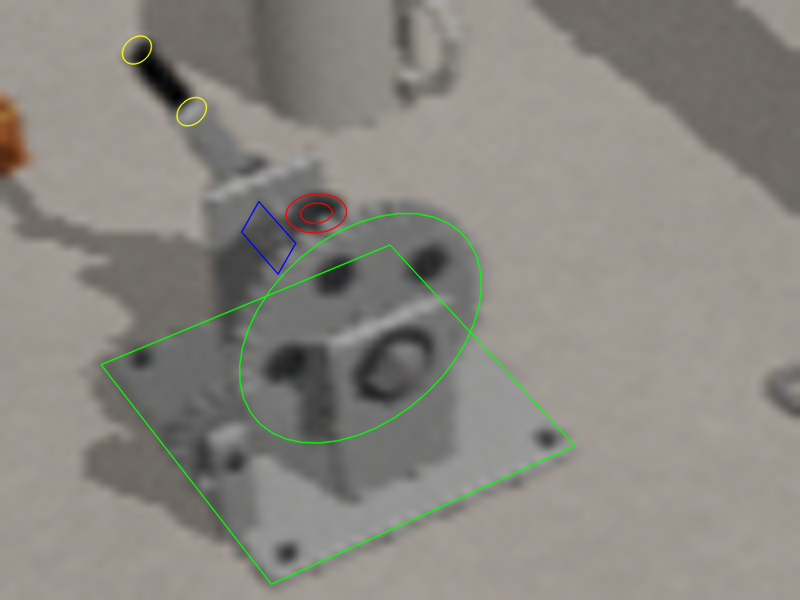

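```bash
cat > to.py <<'E'
# usage: to.py x y z zyaw : shift/turn in tool axes for the TCP to reach x y z, tool x down, tool z at zyaw (mod pi, nearest)
import sys; from h import *
s=ctrl.read_state(); R=Rn.from_euler('xyz',s['tool_rot']).as_matrix(); p=s['eef_pos']
a=[float(v) for v in sys.argv[1:]]
zy=np.arctan2(R[1,2],R[0,2])
print('t',round(s['clock'],2),'tcp',p.round(1),'zyaw',round(zy,3),'xdown',R[:,0].round(3),'w',round(s['width'],1),'F',s['force'].round(1),'M',s['torque'].round(2),'q',s['qpos'].round(2))
if len(a)>=3:
    print('shift',(R.T@(np.array(a[:3])-p)).round(1))
if len(a)>=4:
    best=None
    for k in((0,) if len(a)>4 else (-1,0,1)):
        t=a[3]+k*np.pi; z=np.array([np.cos(t),np.sin(t),0]); x=np.array([0,0,-1.]); D=np.c_[x,np.cross(z,x),z]
        v=Rn.from_matrix(R.T@D).as_rotvec()
        if best is None or np.linalg.norm(v)<np.linalg.norm(best): best=v
    print('turn',best.round(3))
E
python3 to.py 560 250 240 -0.154; python3 to.py 540 -258.5 250 -0.154
```

```text
t 0.1 tcp [166.2 627.8 238.5] zyaw 1.312 xdown [-0.    -0.002 -1.   ] w 85.2 F [-0.7  0.3 -0.4] M [-0.02  0.03 -0.07] q [-1.38  0.63  0.04  1.52 -0.03  1.   -0.02]
shift [  -1.1 -477.4 -264.5]
turn [ 1.466e+00 -1.000e-03  1.000e-03]
t 0.1 tcp [166.2 627.8 238.5] zyaw 1.312 xdown [-0.    -0.002 -1.   ] w 85.2 F [-0.7  0.3 -0.4] M [-0.02  0.03 -0.07] q [-1.38  0.63  0.04  1.52 -0.03  1.   -0.02]
shift [ -10.2 -588.2 -761.2]
turn [ 1.466e+00 -1.000e-03  1.000e-03]
```

```bash
python3 -m handwheel '1 0 -50 0 0.08 0 0;1 0 -50 0 0.08 0 0;1 0 -50 0 0.08 0 0;1 0 -50 0 0.08 0 0;1 0 -50 0 0.08 0 0;1 0 -50 0 0.08 0 0;1 0 -50 0 0.08 0 0;1 0 -50 0 0.08 0 0;1 0 -50 0 0.08 0 0;1 0 -50 0 0.08 0 0'; python3 to.py 540 -258.5 240 -.154
```

```text
clock: 1.1
eef_pos: [555.8, 350.1, 229.7]
tool_rot: [2.83, 1.559, -2.951]
force: [0.9, -0.1, 0.1]
width: 85.9
t 1.1 tcp [555.8 350.1 229.7] zyaw 0.502 xdown [-0.011 -0.002 -1.   ] w 85.9 F [ 0.9 -0.1  0.1] M [ 0.05 -0.07 -0.04] q [-0.74  0.67  0.25  1.5  -0.18  1.01  0.05]
shift [  -8.8 -526.  -306.6]
turn [ 0.656 -0.012  0.   ]
```

```bash
python3 -m handwheel '1 -1 -50 -5 0.08 0 0;1 -1 -50 -5 0.08 0 0;1 -1 -50 -5 0.08 0 0;1 -1 -50 -5 0.08 0 0;1 -1 -50 -5 0.08 0 0;1 -1 -50 -5 0.08 0 0;1 -1 -50 -5 0.08 0 0;1 -1 -50 -5 0.08 0 0;1 -1 -50 -5 0.06 0 0;1 -1 -50 -5 0 0 0'; python3 to.py 540 -258.5 240 -.154
```

```text
clock: 2.1
eef_pos: [571.1, -135.7, 236.2]
tool_rot: [-2.541, 1.556, -2.771]
force: [1.0, -0.4, -0.4]
width: 85.5
t 2.1 tcp [ 571.1 -135.7  236.2] zyaw -0.23 xdown [-0.013 -0.005 -1.   ] w 85.5 F [ 1.  -0.4 -0.4] M [-0.05 -0.1  -0.01] q [-0.1   0.58  0.45  1.7  -0.29  0.94  0.23]
shift [  -2.7 -126.7   -2.4]
turn [-0.076 -0.012  0.008]
```

```bash
python3 -m handwheel '1 0 -45 0 -0.07 0 0;1 0 -45 0 0 0 0;1 0 -35 0 0 -0.01 0;1 0 0 0 0 0 0'; python3 to.py 540 -258.5 114 -.154
python3 - <<'E'
from h import *
crop('scene',180,60,120,90,6,'s1'); crop('top',290,150,120,90,6,'t1')
E
```

```text
clock: 2.5
eef_pos: [541.3, -272.2, 236.8]
tool_rot: [-1.947, 1.557, -2.116]
force: [0.0, -0.0, 0.5]
width: 85.0
t 2.5 tcp [ 541.3 -272.2  236.8] zyaw -0.169 xdown [-0.007 -0.012 -1.   ] w 85.0 F [ 0.  -0.   0.5] M [ 0.    0.01 -0.05] q [ 0.15  0.6   0.42  1.66 -0.27  0.95  0.5 ]
shift [122.6  14.9  -2.9]
turn [-0.015 -0.005  0.013]
```

View pics/s1.png

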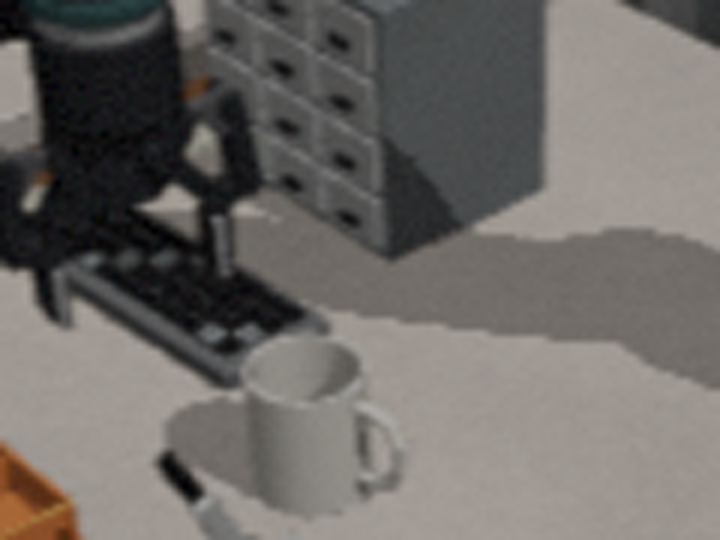

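View pics/t1.png

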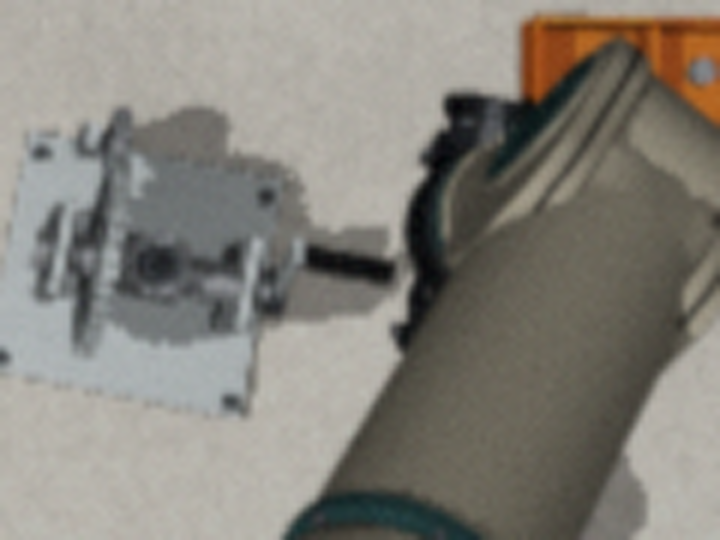

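Run:
```python
from h import *
s=ctrl.read_state();R=Rn.from_euler('xyz',s['tool_rot']).as_matrix(); p=s['eef_pos']
for n,x0,y0 in(('top',290,150),('scene',180,60)):
    q=proj(n,[p+R@[ -5,0,42],p+R@[-5,0,-42],p,p+R@[-5,0,57],p+R@[-5,0,-57]]); print(n,((q-[x0,y0]+.5)*6-.5).round(0).tolist())
print(atz('top',(368,238),90))
```

```text
top [[430.0, 169.0], [403.0, 327.0], [414.0, 248.0], [434.0, 141.0], [399.0, 355.0]]
scene [[74.0, 328.0], [215.0, 280.0], [147.0, 312.0], [48.0, 337.0], [239.0, 272.0]]
[ 390.45439644 -335.34001853   90.        ]
```

```bash
python3 -m handwheel '1 40 10 -3 0 0 0.01;1 40 5 0 0 0 0;1 25 0 0 0 0 0;1 0 0 0 0 0 0'; python3 to.py 540 -258.5 114 -.154
python3 - <<'E'
from h import *
crop('scene',170,90,120,90,6,'s2')
E
```

```text
clock: 3.0
eef_pos: [546.7, -242.3, 128.4]
tool_rot: [1.892, 1.563, 1.739]
force: [-0.6, 0.5, 0.1]
width: 85.6
t 3.0 tcp [ 546.7 -242.3  128.4] zyaw -0.153 xdown [-0.001  0.008 -1.   ] w 85.6 F [-0.6  0.5  0.1] M [ 0.04 -0.    0.05] q [ 0.16  0.72  0.34  1.77 -0.35  0.72  0.55]
shift [ 14.3 -17.2  -4.1]
turn [ 0.001 -0.003 -0.008]
```

View pics/s2.png

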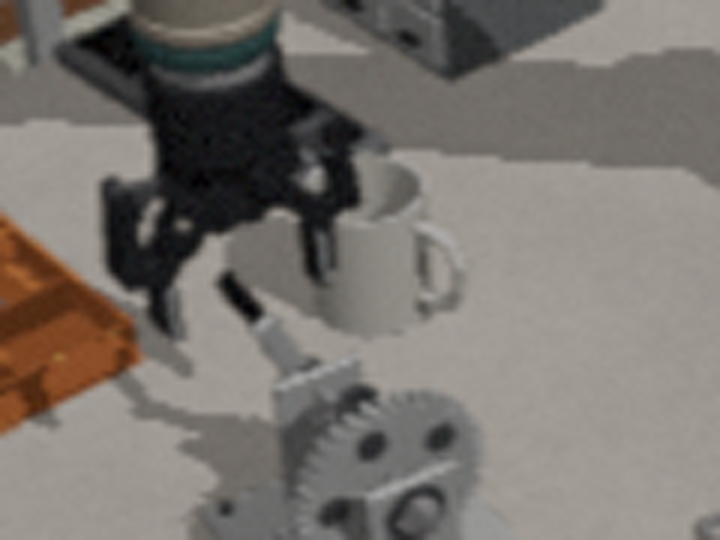

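```bash
python3 -m handwheel '1 6 -9 -4 0 0 0;1 6 -5 0 0 0 0;1 0 0 0 0 0 0;1 0 0 0 0 0 0'; python3 to.py 540 -258.5 114 -.154
```

```text
clock: 3.45
eef_pos: [544.6, -256.8, 121.4]
tool_rot: [0.657, 1.562, 0.507]
force: [0.3, -0.1, -0.2]
width: 85.3
t 3.45 tcp [ 544.6 -256.8  121.4] zyaw -0.15 xdown [ 0.008  0.004 -1.   ] w 85.3 F [ 0.3 -0.1 -0.2] M [-0.03  0.01 -0.01] q [ 0.19  0.73  0.33  1.77 -0.36  0.69  0.58]
shift [ 7.3 -2.4 -4.3]
turn [ 0.004  0.007 -0.005]
```

```bash
python3 -m handwheel '1 7 -2 -5 0 0 0;0 0 0 0 0 0 0;-1 0 0 0 0 0 0;-1 0 0 0 0 0 0;-1 0 0 0 0 0 0;-1 0 0 0 0 0 0'; python3 to.py 540 -258.5 114 -.154
```

```text
clock: 4.05
eef_pos: [539.6, -258.7, 115.2]
tool_rot: [0.494, 1.56, 0.343]
force: [-1.2, -0.9, 2.0]
width: 12.7
t 4.05 tcp [ 539.6 -258.7  115.2] zyaw -0.151 xdown [ 0.01   0.004 -1.   ] w 12.7 F [-1.2 -0.9  2. ] M [-0.15 -0.   -0.25] q [ 0.2   0.73  0.33  1.79 -0.36  0.67  0.59]
shift [1.2 0.3 0.4]
turn [ 0.003  0.009 -0.005]
```

```bash
python3 -m handwheel '-1 -1.5 0 -6 0 0 0;-1 -0.9 0 -7 0 0 0;-1 0 0 -7 0 0 0;-1 1.3 0 -7 0 0 0;-1 2.3 0 -7 0 0 0;-1 0 0 0 0 0 0'; python3 to.py 496.2 -251.7 106.6 -.154
```

```text
clock: 4.65
eef_pos: [529.8, -257.0, 119.7]
tool_rot: [-0.072, 1.51, -0.223]
force: [-0.4, -1.9, -14.6]
width: 12.1
t 4.65 tcp [ 529.8 -257.   119.7] zyaw -0.151 xdown [ 0.059 -0.013 -0.998] w 12.1 F [ -0.4  -1.9 -14.6] M [-0.36  0.21 -0.26] q [ 0.22  0.69  0.31  1.86 -0.38  0.58  0.62]
shift [ 11.    0.2 -34.7]
turn [0.003 0.061 0.004]
```

```bash
python3 -m handwheel '-1 3 0 -13 0 0.06 0;-1 3 0 -13 0 0.03 0;-1 2 0 -10 0 0 0;-1 0 0 0 0 0 0'; python3 to.py 496.2 -251.7 106.6 -.154;  python3 - <<'E'
from h import *
crop('scene',170,90,120,90,6,'s3')
E
```

```text
clock: 5.05
eef_pos: [518.1, -255.4, 120.9]
tool_rot: [-0.571, 1.548, -0.721]
force: [-3.0, -1.3, -7.8]
width: 11.9
t 5.05 tcp [ 518.1 -255.4  120.9] zyaw -0.15 xdown [ 0.017 -0.015 -1.   ] w 11.9 F [-3.  -1.3 -7.8] M [-0.19  0.71 -0.37] q [ 0.19  0.7   0.33  1.86 -0.36  0.62  0.59]
shift [ 13.9   0.5 -22.5]
turn [0.004 0.019 0.012]
```

View pics/s3.png

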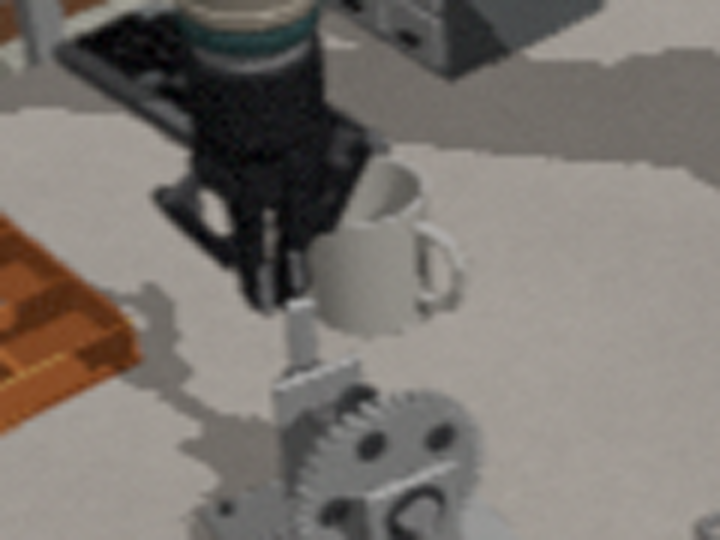

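```bash
python3 -m handwheel '-1 5 0 -13 0 0.02 0;-1 6 0 -13 0 0 0;-1 6 0 -12 0 0 0;-1 5 0 -10 0 0 0;-1 0 0 0 0 0 0'; python3 to.py 496.2 -251.7 106.6 -.154
```

```text
clock: 5.6
eef_pos: [490.6, -250.8, 108.1]
tool_rot: [-0.383, 1.527, -0.533]
force: [0.7, -1.4, -7.7]
width: 11.7
t 5.6 tcp [ 490.6 -250.8  108.1] zyaw -0.149 xdown [ 0.038 -0.022 -0.999] w 11.7 F [ 0.7 -1.4 -7.7] M [-0.23  0.13 -0.38] q [ 0.22  0.68  0.3   1.96 -0.38  0.51  0.64]
shift [1.7 0.  5.6]
turn [0.004 0.04  0.016]
```

```bash
python3 -m handwheel '-1 -3 0 8 0 0.03 0;-1 -1 0 4 0 0.02 0;-1 0 0 0 0 0 0;-1 0 0 0 0 0 0'; python3 to.py 496.2 -251.7 106.6 -.154;  python3 - <<'E'
from ov import *
p=[540.7,-151.3,-.154]
a=get_image('scene');b=get_image('top')
draw('scene',a,180,110,100,75,8,stand(p,0.),'s4'); draw('top',b,280,160,80,60,10,stand(p,0.),'t4')
E
```

```text
clock: 6.0
eef_pos: [492.4, -251.1, 109.7]
tool_rot: [-2.766, 1.538, -2.921]
force: [1.1, 0.1, 2.4]
width: 11.8
t 6.0 tcp [ 492.4 -251.1  109.7] zyaw -0.155 xdown [-0.032 -0.007 -0.999] w 11.8 F [1.1 0.1 2.4] M [ 0.06 -0.38 -0.26] q [ 0.19  0.71  0.35  1.89 -0.35  0.63  0.59]
shift [3.  0.1 4. ]
turn [-0.001 -0.031  0.012]
```

View pics/s4.png

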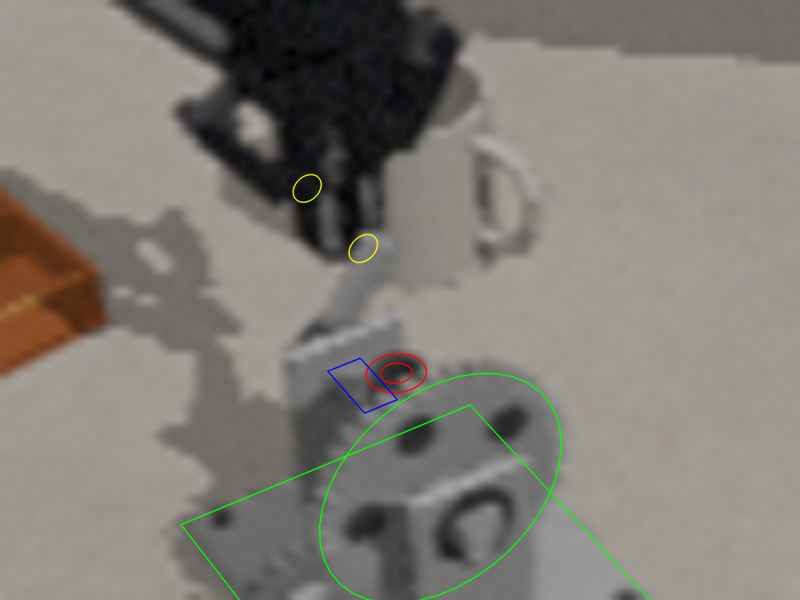

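View pics/t4.png

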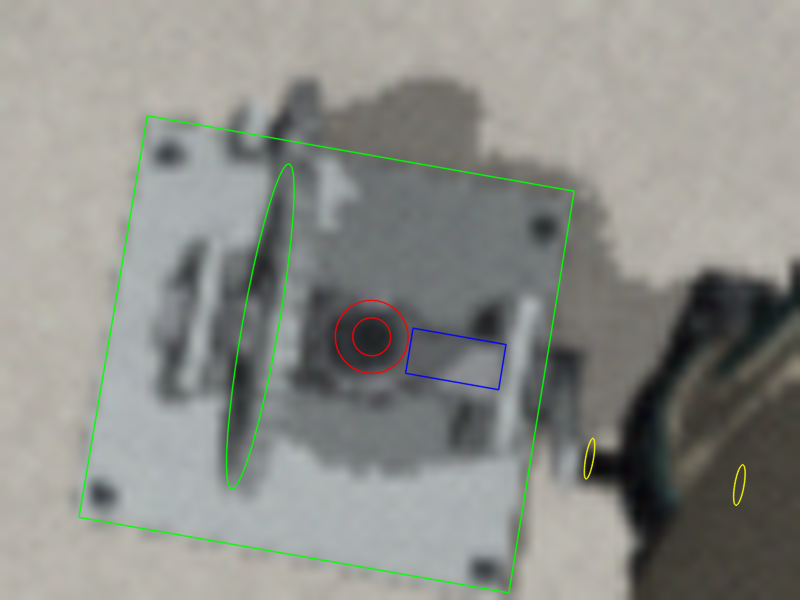

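```bash
python3 -m handwheel '-1 -2 0 9 0 -0.02 0;-1 -1 0 6 0 -0.02 0;-1 0 0 0 0 0 0;-1 0 0 0 0 0 0'; python3 to.py 496.2 -251.7 106.6 -.154
```

```text
clock: 6.5
eef_pos: [492.5, -251.1, 109.8]
tool_rot: [-2.792, 1.554, -2.95]
force: [1.1, 0.5, -2.6]
width: 11.8
t 6.5 tcp [ 492.5 -251.1  109.8] zyaw -0.158 xdown [-0.017 -0.003 -1.   ] w 11.8 F [ 1.1  0.5 -2.6] M [-0.08 -0.22 -0.24] q [ 0.2   0.7   0.34  1.9  -0.36  0.61  0.6 ]
shift [ 3.1 -0.   3.8]
turn [-0.004 -0.016  0.006]
```

Stiction against small steps; push a bit harder.

```bash
python3 -m handwheel '-1 -3 0 14 0 -0.02 0;-1 -3 0 14 0 0 0;-1 0 0 0 0 0 0'; python3 to.py 496.2 -251.7 106.6 -.154
```

```text
clock: 6.8
eef_pos: [498.4, -252.0, 114.3]
tool_rot: [3.032, 1.532, 2.871]
force: [7.5, -0.5, -12.1]
width: 12.0
t 6.8 tcp [ 498.4 -252.   114.3] zyaw -0.161 xdown [-0.037  0.01  -0.999] w 12.0 F [  7.5  -0.5 -12.1] M [-0.22 -1.71 -0.14] q [ 0.2   0.71  0.35  1.86 -0.35  0.67  0.59]
shift [ 7.7 -0.1 -1.9]
turn [-0.007 -0.038 -0.004]
```

```bash
python3 -m handwheel '0 0 0 0 0 -0.03 0;0 0 0 0 0 0 0;0 0 0 0 0 0 0'; python3 to.py;  python3 - <<'E'
from ov import *
p=[540.7,-151.3,-.154]
a=get_image('scene');b=get_image('top')
draw('scene',a,180,110,100,75,8,stand(p,0.05),'s5'); draw('top',b,280,160,80,60,10,stand(p,0.05),'t5')
E
```

```text
clock: 7.1
eef_pos: [500.6, -252.6, 115.0]
tool_rot: [2.511, 1.566, 2.352]
force: [0.1, 0.0, 0.0]
width: 42.6
t 7.1 tcp [ 500.6 -252.6  115. ] zyaw -0.159 xdown [-0.003  0.004 -1.   ] w 42.6 F [0.1 0.  0. ] M [-0.05 -0.01  0.01] q [ 0.21  0.7   0.33  1.88 -0.37  0.62  0.61]
```

View pics/s5.png

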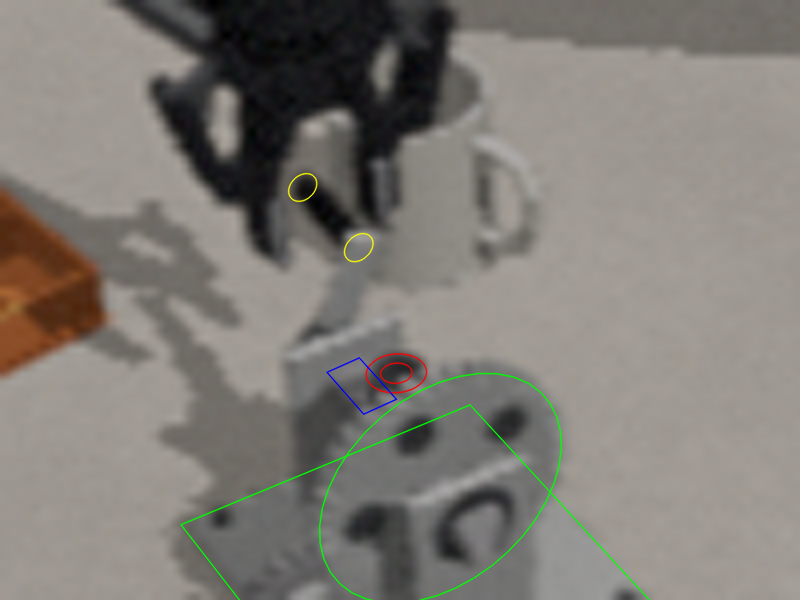

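View pics/t5.png

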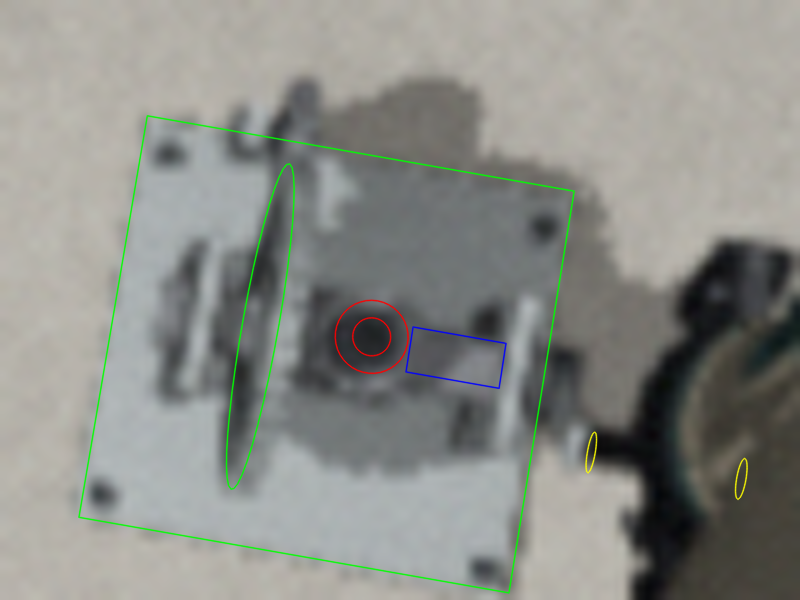

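```bash
python3 -m handwheel '0.3 -45 0 0 0 0 0;0.5 -45 0 0 0 0 0;0.5 -35 10 5 -0.13 0 0;0.5 -5 30 10 -0.14 0 0;0.5 0 40 10 -0.14 0 0;0.5 0 40 20 -0.14 0 0'; python3 to.py 560.7 272 215 1.207
```

```text
clock: 7.8
eef_pos: [535.1, -135.3, 251.2]
tool_rot: [-2.267, 1.566, -1.868]
force: [0.7, 0.2, 0.4]
width: 64.3
t 7.8 tcp [ 535.1 -135.3  251.2] zyaw 0.399 xdown [-0.001 -0.005 -1.   ] w 64.3 F [0.7 0.2 0.4] M [-0.   -0.01 -0.07] q [ 0.01  0.49  0.27  1.79 -0.16  0.89  0.75]
shift [ 34.2 365.5 181.9]
turn [-0.808 -0.005  0.002]
```

```bash
python3 -m handwheel '0.5 4 44 19 -0.14 0 0;0.5 4 41 25 -0.14 0 0;0.5 4 37 30 -0.14 0 0;0.5 4 33 35 -0.14 0 0;0.5 4 27 39 -0.14 0 0;0.5 4 22 43 -0.1 0 0;0.5 0 17 45 0 0 0;0.5 0 8 22 0 0 0;0.5 0 0 0 0 0 0'; python3 to.py 560.7 272 180 1.207
```

```text
clock: 8.7
eef_pos: [533.2, 246.7, 227.4]
tool_rot: [-1.288, 1.561, -0.04]
force: [-0.7, -0.2, 0.2]
width: 64.0
t 8.7 tcp [533.2 246.7 227.4] zyaw 1.249 xdown [ 0.01 -0.   -1.  ] w 64.0 F [-0.7 -0.2  0.2] M [-0.02  0.   -0.  ] q [-0.5   0.55  0.02  1.72 -0.01  0.87  0.77]
shift [ 47.6 -17.6  32.6]
turn [0.042 0.003 0.009]
```

```bash
python3 -m handwheel '0.5 20 -15 28 0.04 0 0.01;0.5 20 -3 5 0 0 0;0.5 5 0 0 0 0 0;0.5 0 0 0 0 0 0'; python3 to.py 560.7 272 92 1.207
python3 - <<'E'
from h import *
a=get_image('scene');b=get_image('top')
crop('scene',260,160,120,90,6,'s6',a);crop('top',140,140,120,90,6,'t6',b)
E
```

```text
clock: 9.1
eef_pos: [563.3, 269.9, 182.3]
tool_rot: [-1.139, 1.568, 0.067]
force: [-0.2, -0.6, 1.3]
width: 64.2
t 9.1 tcp [563.3 269.9 182.3] zyaw 1.206 xdown [ 0.002  0.    -1.   ] w 64.2 F [-0.2 -0.6  1.3] M [0.01 0.01 0.06] q [-0.51  0.65  0.03  1.65 -0.02  0.83  0.73]
shift [90.3  3.3  0.9]
turn [-0.001  0.001  0.002]
```

View pics/s6.png

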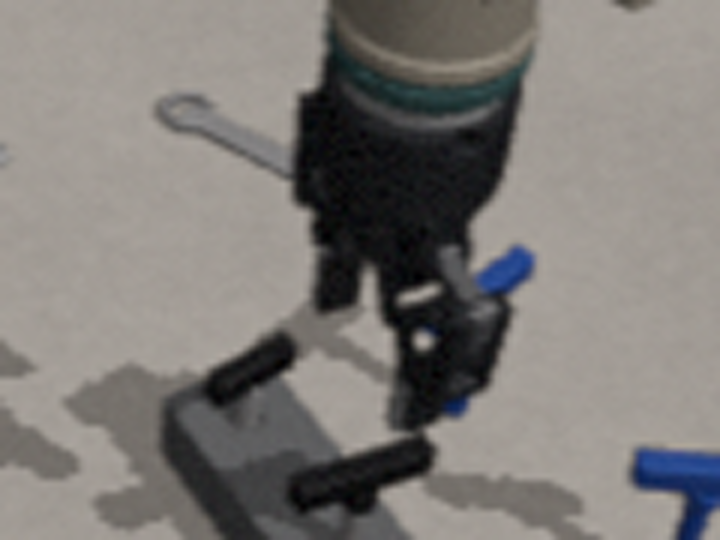

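View pics/t6.png

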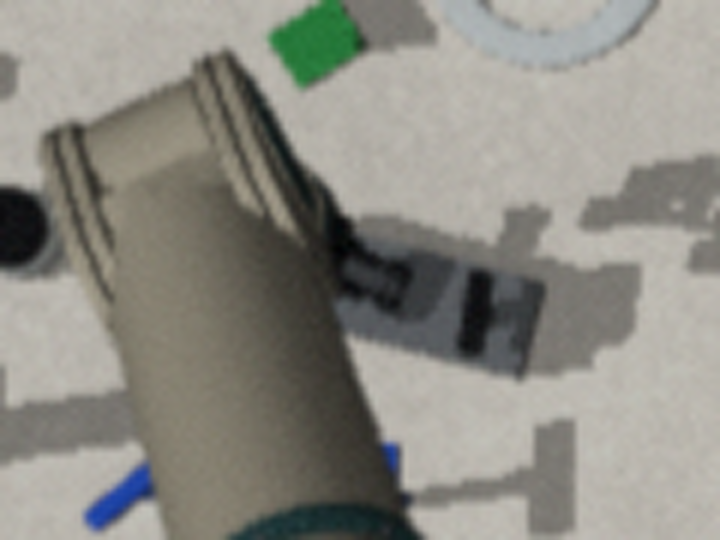

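```bash
python3 -m handwheel '0.5 40 2 0 0 0 0;0.5 30 1 0 0 0 0;0.5 8 0 0 0 0 0;0.5 0 0 0 0 0 0'; python3 to.py 560.7 272 92 1.207
```

```text
clock: 9.6
eef_pos: [564.8, 269.3, 109.7]
tool_rot: [-0.895, 1.557, 0.307]
force: [0.5, 0.4, 0.3]
width: 64.0
t 9.6 tcp [564.8 269.3 109.7] zyaw 1.202 xdown [ 0.013  0.004 -1.   ] w 64.0 F [0.5 0.4 0.3] M [0.01 0.   0.01] q [-0.51  0.74  0.02  1.71 -0.02  0.67  0.73]
shift [17.6  5.   0.9]
turn [-0.005  0.008  0.011]
```

```bash
python3 -m handwheel '0.5 11 4 0 0 0.01 0.01;0.5 7 2 0 0 0 0;0.5 0 0 0 0 0 0'; python3 to.py 560.7 272 92 1.207;  python3 - <<'E'
from h import *
a=get_image('scene')
crop('scene',270,190,100,75,8,'s7',a)
E
```

```text
clock: 9.9
eef_pos: [561.2, 272.1, 94.3]
tool_rot: [-1.092, 1.567, 0.109]
force: [-0.2, -0.1, 0.2]
width: 64.0
t 9.9 tcp [561.2 272.1  94.3] zyaw 1.201 xdown [ 0.004  0.    -1.   ] w 64.0 F [-0.2 -0.1  0.2] M [-0.05  0.    0.01] q [-0.51  0.77  0.02  1.72 -0.02  0.65  0.73]
shift [ 2.3  0.5 -0.3]
turn [-0.006  0.002  0.004]
```

View pics/s7.png

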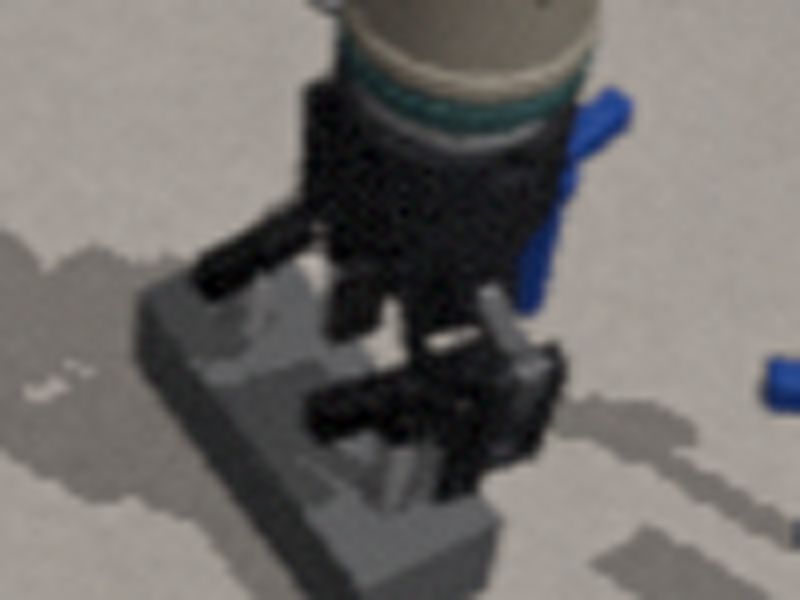

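```bash
python3 -m handwheel '0.5 2 0 0 0 0 0;-1 0 0 0 0 0 0;-1 0 0 0 0 0 0;-1 0 0 0 0 0 0;-1 0 0 0 0 0 0'; python3 to.py 561 272 92 1.207
```

```text
clock: 10.45
eef_pos: [562.7, 272.6, 94.3]
tool_rot: [-0.968, 1.563, 0.233]
force: [-0.2, 0.4, 0.2]
width: 13.1
t 10.45 tcp [562.7 272.6  94.3] zyaw 1.201 xdown [ 0.007  0.002 -1.   ] w 13.1 F [-0.2  0.4  0.2] M [-0.06  0.12  0.  ] q [-0.51  0.77  0.02  1.72 -0.02  0.65  0.73]
shift [ 2.3  1.4 -1.2]
turn [-0.006  0.004  0.006]
```

```bash
python3 -m handwheel '-1 -20 0 0 0 0 0;-1 -35 0 0 0 0 0;-1 -40 0 0 0 0 0;-1 -40 0 0 0 0 0;-1 -5 0 0 0 0 0;-1 0 0 0 0 0 0'; python3 to.py 561 272 212 1.207;  python3 - <<'E'
from h import *
a=get_image('scene');b=get_image('top')
crop('scene',270,150,100,75,8,'s8',a);crop('top',140,140,120,90,6,'t8',b)
E
```

```text
clock: 11.05
eef_pos: [560.4, 271.7, 236.4]
tool_rot: [-1.323, 1.568, -0.122]
force: [0.0, 0.6, -2.2]
width: 12.7
t 11.05 tcp [560.4 271.7 236.4] zyaw 1.201 xdown [ 0.003 -0.    -1.   ] w 12.7 F [ 0.   0.6 -2.2] M [-0.01  0.03 -0.02] q [-0.52  0.59  0.03  1.6  -0.02  0.95  0.72]
shift [24.4 -0.4  0.5]
turn [-0.006  0.001  0.003]
```

View pics/s8.png

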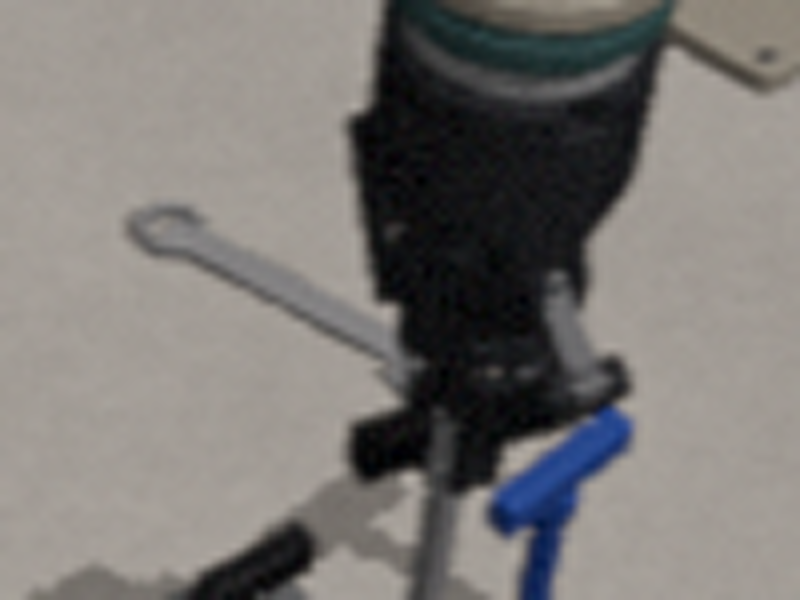

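```bash
python3 -m handwheel '-1 -14 -16 -45 -0.03 0 0;-1 0 -16 -45 -0.03 0 0;-1 0 -15 -46 -0.03 0 0;-1 0 -14 -46 -0.03 0 0;-1 0 -13 -46 -0.03 0 0;-1 0 -11 -46 -0.03 0 0;-1 0 -10 -46 -0.03 0 0;-1 0 -5 -30 0 0 0;-1 0 0 0 0 0 0'; python3 to.py 540.7 -151.3 240 1.417
```

```text
clock: 12.05
eef_pos: [556.1, -104.3, 230.7]
tool_rot: [1.816, 1.542, -3.04]
force: [-0.3, -0.2, -2.8]
width: 13.0
t 12.05 tcp [ 556.1 -104.3  230.7] zyaw 1.427 xdown [-0.029 -0.003 -1.   ] w 13.0 F [-0.3 -0.2 -2.8] M [-0.01 -0.04  0.03] q [ 0.14  0.53 -0.01  1.74  0.02  0.9   1.55]
shift [ -8.7   8.8 -48.8]
turn [ 0.01  -0.007 -0.028]
```

```bash
python3 -m handwheel '-1 -9 3 -20 0 0 -0.02;-1 -3 3 -18 0 0 -0.01;-1 0 1 -5 0 0 0;-1 0 0 0 0 0 0;-1 0 0 0 0 0 0'; python3 to.py 540.7 -151.3 240 1.417
```

```text
clock: 12.55
eef_pos: [539.5, -143.3, 235.4]
tool_rot: [1.808, 1.558, -3.048]
force: [0.1, 0.2, -1.3]
width: 12.9
t 12.55 tcp [ 539.5 -143.3  235.4] zyaw 1.428 xdown [-0.013 -0.001 -1.   ] w 12.9 F [ 0.1  0.2 -1.3] M [ 0.06 -0.06 -0.01] q [ 0.22  0.51 -0.01  1.77  0.01  0.88  1.62]
shift [-4.6 -2.3 -7.8]
turn [ 0.011 -0.003 -0.012]
```

```bash
python3 -m handwheel '-1 0 -1 -8 0.01 0 -0.01;-1 0 0 0 0 0 0;-1 0 0 0 0 0 0'; python3 to.py 540.7 -151.3 240 1.417
python3 - <<'E'
from ov import *
s=ctrl.read_state();R=Rn.from_euler('xyz',s['tool_rot']).as_matrix(); p=s['eef_pos']
tip=p+R@[84.3,0,0];print('tip',tip)
a=get_image('scene');b=get_image('top'); cv2.imwrite('pics/a9.png',a);cv2.imwrite('pics/b9.png',b)
ps=[540.7,-151.3,-.154]
L=stand(ps,.05)+[(np.array([p,tip]),(255,0,255))]
draw('scene',a,180,90,100,75,8,L,'s9');draw('top',b,290,160,80,60,10,L,'t9'); draw('scene',a,180,90,100,75,8,[],'s9b')
E
```

```text
clock: 12.85
eef_pos: [540.1, -148.5, 234.4]
tool_rot: [1.999, 1.568, -2.862]
force: [0.2, 1.0, -1.6]
width: 13.5
t 12.85 tcp [ 540.1 -148.5  234.4] zyaw 1.422 xdown [-0.003 -0.001 -1.   ] w 13.5 F [ 0.2  1.  -1.6] M [-0.04 -0.01 -0.01] q [ 0.23  0.51 -0.01  1.78  0.01  0.86  1.63]
shift [-5.6 -1.  -2.7]
turn [ 0.005 -0.001 -0.003]
tip [ 539.81688271 -148.57955532  150.10189831]
```

View pics/s9.png

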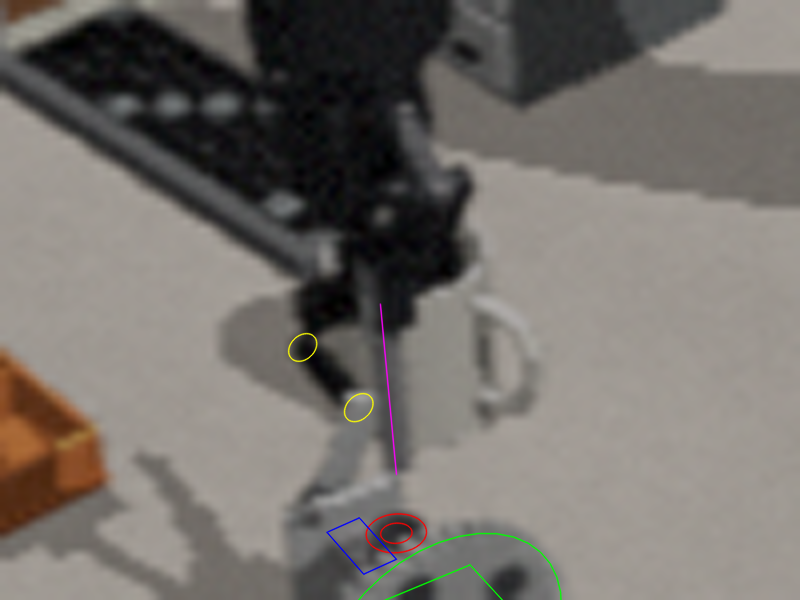

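View pics/s9b.png

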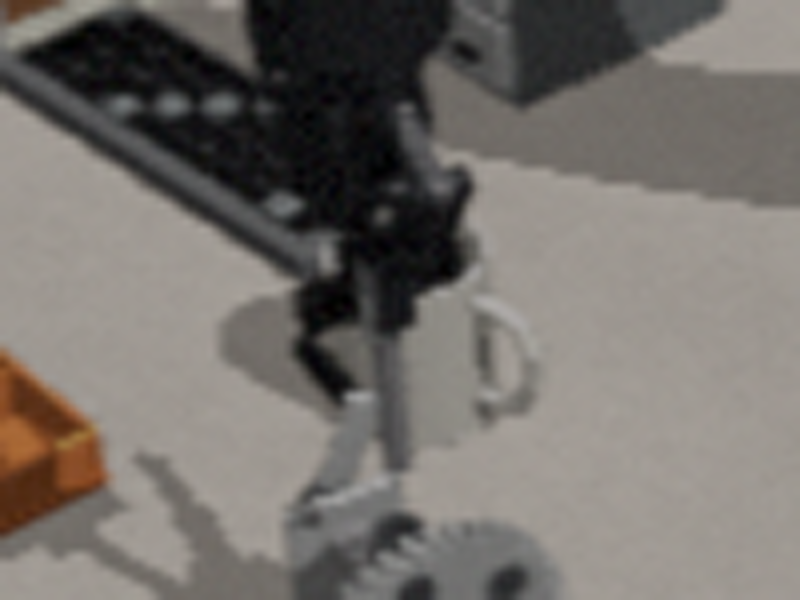

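View pics/t9.png

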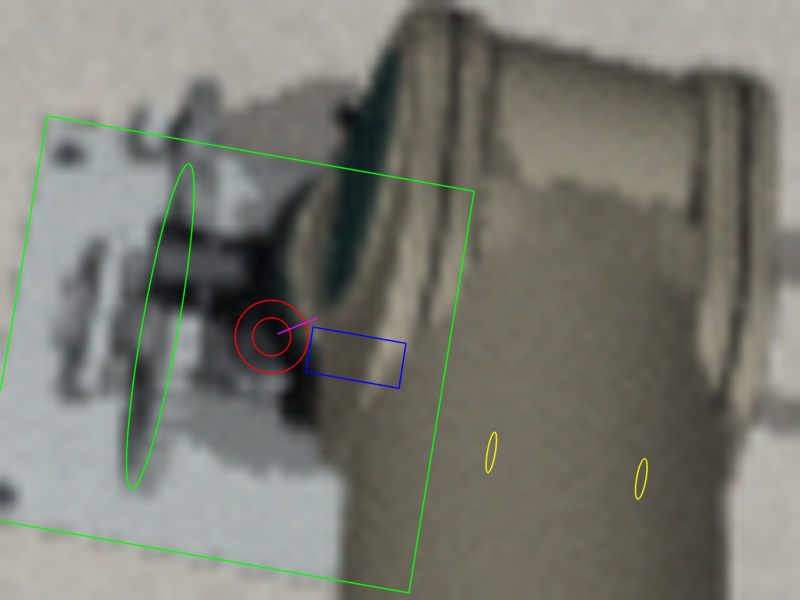

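```bash
python3 -m handwheel '-1 10 -1 -2 0 0 0;-1 8 0 0 0 0 0;-1 0 0 0 0 0 0;-1 0 0 0 0 0 0'; python3 to.py 540.9 -150.4 209 1.417
```

```text
clock: 13.35
eef_pos: [540.6, -150.8, 214.6]
tool_rot: [2.003, 1.567, -2.859]
force: [-0.5, 0.2, -1.2]
width: 12.9
t 13.35 tcp [ 540.6 -150.8  214.6] zyaw 1.422 xdown [-0.004 -0.001 -1.   ] w 12.9 F [-0.5  0.2 -1.2] M [ 0.   -0.05 -0.04] q [ 0.23  0.53 -0.01  1.79  0.01  0.82  1.63]
shift [ 5.6 -0.2  0.5]
turn [ 0.005 -0.002 -0.003]
```

```bash
python3 -m handwheel '-1 5 0 0 0 0 0;-1 0 0 0 0 0 0'; python3 to.py
python3 - <<'E'
from ov import *
a=get_image('scene'); 
draw('scene',a,205,120,50,50,12,[],'s10')
E
```

```text
clock: 13.55
eef_pos: [540.6, -150.8, 209.1]
tool_rot: [1.971, 1.567, -2.89]
force: [-1.4, 0.7, -1.2]
width: 12.9
t 13.55 tcp [ 540.6 -150.8  209.1] zyaw 1.422 xdown [-0.004 -0.001 -1.   ] w 12.9 F [-1.4  0.7 -1.2] M [ 0.02 -0.01  0.03] q [ 0.23  0.54 -0.01  1.8   0.01  0.81  1.63]
```

View pics/s10.png

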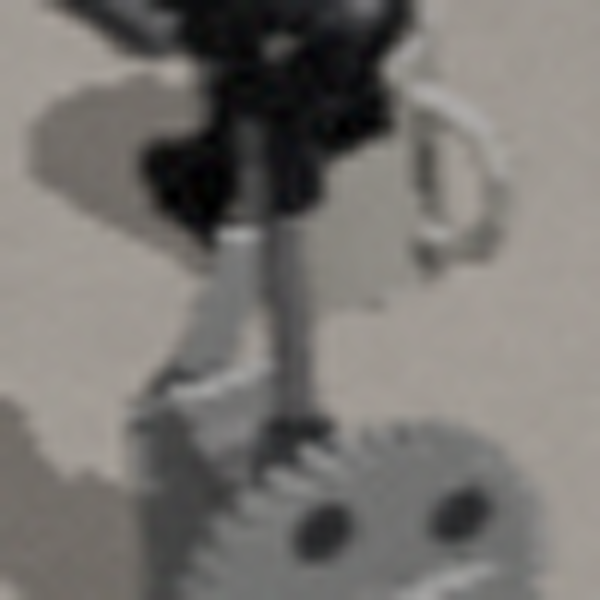

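```bash
python3 -m handwheel '-1 4 0 0 0 0 0;-1 0 0 0 0 0 0'; python3 to.py;python3 -m handwheel '-1 4 0 0 0 0 0;-1 0 0 0 0 0 0'; python3 to.py
```

```text
clock: 13.8
eef_pos: [541.1, -150.9, 205.4]
tool_rot: [2.205, 1.568, -2.656]
force: [0.2, 0.5, -0.7]
width: 12.9
t 13.8 tcp [ 541.1 -150.9  205.4] zyaw 1.422 xdown [-0.002 -0.001 -1.   ] w 12.9 F [ 0.2  0.5 -0.7] M [ 0.02 -0.04 -0.05] q [ 0.23  0.54 -0.01  1.8   0.01  0.8   1.63]
clock: 14.0
eef_pos: [541.2, -150.9, 201.2]
tool_rot: [2.286, 1.568, -2.575]
force: [-0.6, -0.2, -2.4]
width: 13.1
t 14.0 tcp [ 541.2 -150.9  201.2] zyaw 1.422 xdown [-0.002 -0.001 -1.   ] w 13.1 F [-0.6 -0.2 -2.4] M [-0.01 -0.01 -0.01] q [ 0.23  0.55 -0.01  1.81  0.01  0.79  1.63]
```

```bash
for i in 1 ; do python3 -m handwheel '-1 3 0 0 0 0 0;-1 0 0 0 0 0 0'; python3 to.py;python3 -m handwheel '-1 3 0 0 0 0 0;-1 0 0 0 0 0 0'; python3 to.py; done
```

```text
clock: 14.2
eef_pos: [541.2, -150.9, 198.0]
tool_rot: [2.297, 1.568, -2.564]
force: [0.3, -0.2, -1.0]
width: 12.8
t 14.2 tcp [ 541.2 -150.9  198. ] zyaw 1.422 xdown [-0.002 -0.001 -1.   ] w 12.8 F [ 0.3 -0.2 -1. ] M [-0.02  0.    0.01] q [ 0.23  0.55 -0.01  1.81  0.01  0.78  1.63]
clock: 14.4
eef_pos: [541.2, -150.7, 195.0]
tool_rot: [2.191, 1.569, -2.67]
force: [-0.2, -0.1, -1.1]
width: 13.0
t 14.4 tcp [ 541.2 -150.7  195. ] zyaw 1.422 xdown [-0.002 -0.001 -1.   ] w 13.0 F [-0.2 -0.1 -1.1] M [0.21 0.24 0.01] q [ 0.23  0.56 -0.01  1.81  0.01  0.77  1.63]
```

```bash
python3 -m handwheel '-1 3 0 0 0 0 0;-1 0 0 0 0 0 0'; python3 to.py;python3 -m handwheel '-1 3 0 0 0 0 0;-1 0 0 0 0 0 0'; python3 to.py
```

```text
clock: 14.6
eef_pos: [541.0, -150.6, 191.9]
tool_rot: [2.092, 1.568, -2.77]
force: [0.5, -0.4, -3.1]
width: 13.2
t 14.6 tcp [ 541.  -150.6  191.9] zyaw 1.422 xdown [-0.002 -0.001 -1.   ] w 13.2 F [ 0.5 -0.4 -3.1] M [ 0.07 -0.01 -0.01] q [ 0.23  0.56 -0.01  1.82  0.01  0.77  1.63]
clock: 14.8
eef_pos: [541.0, -150.5, 188.5]
tool_rot: [2.09, 1.568, -2.771]
force: [0.3, -0.8, -2.5]
width: 12.8
t 14.8 tcp [ 541.  -150.5  188.5] zyaw 1.422 xdown [-0.002 -0.001 -1.   ] w 12.8 F [ 0.3 -0.8 -2.5] M [ 0.02 -0.    0.02] q [ 0.23  0.56 -0.01  1.82  0.01  0.76  1.63]
```

```bash
python3 -m handwheel '-1 2 0 0 0 0 0;-1 0 0 0 0 0 0'; python3 to.py;python3 -m handwheel '-1 2 0 0 0 0 0;-1 0 0 0 0 0 0'; python3 to.py
python3 - <<'E'
from ov import *
a=get_image('scene'); 
draw('scene',a,205,120,50,50,12,[],'s11')
E
```

```text
clock: 15.0
eef_pos: [541.1, -150.6, 186.3]
tool_rot: [2.109, 1.568, -2.752]
force: [0.0, 0.6, -2.9]
width: 12.7
t 15.0 tcp [ 541.1 -150.6  186.3] zyaw 1.422 xdown [-0.002 -0.001 -1.   ] w 12.7 F [ 0.   0.6 -2.9] M [0.01 0.06 0.01] q [ 0.23  0.57 -0.01  1.82  0.01  0.75  1.63]
clock: 15.2
eef_pos: [541.5, -150.7, 185.8]
tool_rot: [2.498, 1.569, -2.363]
force: [-2.7, 1.0, 0.8]
width: 13.2
t 15.2 tcp [ 541.5 -150.7  185.8] zyaw 1.422 xdown [-0.001 -0.001 -1.   ] w 13.2 F [-2.7  1.   0.8] M [ 0.2   0.57 -0.02] q [ 0.23  0.57 -0.01  1.82  0.01  0.75  1.63]
```

View pics/s11.png

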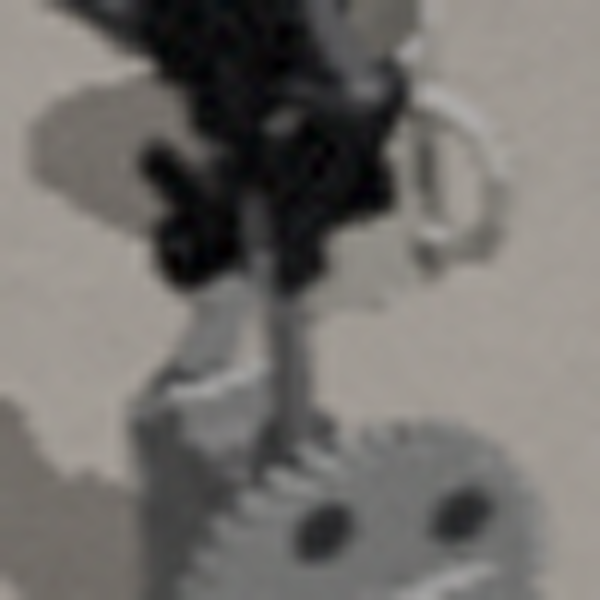

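```bash
python3 -m handwheel '-1 0.3 0 0 0.1 0 0;-1 0.3 0 0 0.1 0 0;-1 0 0 0 0 0 0'; python3 to.py 541 -150.6 185 -.4 ; python3 -m handwheel '-1 0.5 0 0 0.12 0 0;-1 0.4 0 0 0.12 0 0;-1 0 0 0 0 0 0'; python3 to.py 541 -150.6 185 -.4
```

```text
clock: 15.55
eef_pos: [541.0, -151.1, 185.8]
tool_rot: [2.807, 1.569, -2.261]
force: [-1.5, 0.5, 0.5]
width: 13.0
t 15.55 tcp [ 541.  -151.1  185.8] zyaw 1.216 xdown [-0.001 -0.001 -1.   ] w 13.0 F [-1.5  0.5  0.5] M [ 0.18  0.24 -0.03] q [ 0.19  0.57  0.05  1.82 -0.04  0.75  1.47]
shift [0.7 0.2 0.4]
turn [-1.526e+00 -1.000e-03 -2.000e-03]
clock: 15.85
eef_pos: [540.9, -151.6, 185.0]
tool_rot: [-3.031, 1.568, -2.056]
force: [-0.3, 0.2, 0.6]
width: 12.8
t 15.85 tcp [ 540.9 -151.6  185. ] zyaw 0.975 xdown [-0.001 -0.002 -1.   ] w 12.8 F [-0.3  0.2  0.6] M [ 0.08  0.29 -0.02] q [ 0.14  0.57  0.12  1.83 -0.09  0.75  1.29]
shift [-0.   0.5  0.9]
turn [ 1.375 -0.002  0.002]
```

```bash
python3 -m handwheel '-1 0.5 0.5 1 0.12 0 0;-1 0.4 0 0 0.12 0 0'; python3 to.py 541 -150.6 184.5; python3 -m handwheel '-1 0.3 0 0 0 0 0'; python3 to.py 541 -150.6 184.5
```

```text
clock: 16.05
eef_pos: [540.7, -152.0, 184.4]
tool_rot: [-2.644, 1.566, -1.906]
force: [-1.3, 0.2, 1.2]
width: 13.3
t 16.05 tcp [ 540.7 -152.   184.4] zyaw 0.738 xdown [-0.001 -0.004 -1.   ] w 13.3 F [-1.3  0.2  1.2] M [-0.    0.41  0.08] q [ 0.1   0.58  0.19  1.83 -0.14  0.75  1.1 ]
shift [-0.2  0.9  1.1]
clock: 16.15
eef_pos: [540.7, -152.1, 184.2]
tool_rot: [-2.648, 1.566, -1.907]
force: [-0.9, 1.4, 4.4]
width: 13.2
t 16.15 tcp [ 540.7 -152.1  184.2] zyaw 0.741 xdown [-0.002 -0.005 -1.   ] w 13.2 F [-0.9  1.4  4.4] M [ 0.2   0.46 -0.04] q [ 0.1   0.58  0.19  1.83 -0.14  0.75  1.1 ]
shift [-0.3  0.9  1.2]
```

```bash
python3 -m handwheel '-1 0.4 1 1 0.12 0 0;-1 0.4 0.3 0.5 0.08 0 0'; python3 to.py 541 -150.9 184.5; python3 -m handwheel '-1 0.3 0 0 0.04 0 0'; python3 to.py 541 -150.9 183.5
```

```text
clock: 16.35
eef_pos: [540.5, -152.0, 183.7]
tool_rot: [-2.395, 1.564, -1.848]
force: [-3.0, -1.3, 3.0]
width: 13.1
t 16.35 tcp [ 540.5 -152.   183.7] zyaw 0.547 xdown [-0.002 -0.007 -1.   ] w 13.1 F [-3.  -1.3  3. ] M [-0.28  0.58  0.09] q [ 0.06  0.58  0.24  1.83 -0.19  0.75  0.95]
shift [-0.8  0.7  1. ]
clock: 16.45
eef_pos: [540.4, -152.3, 183.6]
tool_rot: [-2.366, 1.563, -1.856]
force: [-1.6, 0.1, 3.5]
width: 12.7
t 16.45 tcp [ 540.4 -152.3  183.6] zyaw 0.51 xdown [-0.002 -0.007 -1.   ] w 12.7 F [-1.6  0.1  3.5] M [0.11 0.55 0.07] q [ 0.05  0.58  0.26  1.83 -0.2   0.75  0.92]
shift [0.1 1.  1.2]
```

```bash
python3 -m handwheel '-1 0.3 0.8 0.8 0.06 0 0'; python3 to.py|cut -c1-220; python3 -m handwheel '-1 0.3 0.5 0.5 0.06 0 0'; python3 to.py|cut -c1-220;  python3 -m handwheel '-1 0.3 0 0 0.05 0 0'; python3 to.py|cut -c1-220
```

```text
clock: 16.55
eef_pos: [540.3, -151.9, 183.4]
tool_rot: [-2.337, 1.563, -1.885]
force: [-3.8, -1.3, 3.7]
width: 13.1
t 16.55 tcp [ 540.3 -151.9  183.4] zyaw 0.452 xdown [-0.003 -0.008 -1.   ] w 13.1 F [-3.8 -1.3  3.7] M [-0.63  0.74  0.03] q [ 0.04  0.59  0.27  1.83 -0.21  0.75  0.88]
clock: 16.65
eef_pos: [540.3, -152.0, 183.3]
tool_rot: [-2.284, 1.562, -1.891]
force: [-2.0, -2.0, 3.4]
width: 13.3
t 16.65 tcp [ 540.3 -152.   183.3] zyaw 0.394 xdown [-0.003 -0.009 -1.   ] w 13.3 F [-2.  -2.   3.4] M [-0.38  0.67  0.12] q [ 0.03  0.59  0.29  1.83 -0.22  0.75  0.83]
clock: 16.75
eef_pos: [540.1, -152.4, 183.1]
tool_rot: [-2.249, 1.561, -1.902]
force: [-2.1, 0.3, 4.0]
width: 12.5
t 16.75 tcp [ 540.1 -152.4  183.1] zyaw 0.346 xdown [-0.003 -0.009 -1.   ] w 12.5 F [-2.1  0.3  4. ] M [0.06 0.52 0.11] q [ 0.02  0.59  0.3   1.83 -0.23  0.75  0.79]
```

```bash
python3 -m handwheel '-1 0.3 0.5 1 0.05 0 0'; python3 to.py|cut -c1-220; python3 -m handwheel '-1 0.2 0.2 0.5 0.05 0 0'; python3 to.py|cut -c1-220
```

```text
clock: 16.85
eef_pos: [540.3, -152.1, 182.9]
tool_rot: [-2.277, 1.561, -1.979]
force: [-4.4, -1.8, 5.1]
width: 13.0
t 16.85 tcp [ 540.3 -152.1  182.9] zyaw 0.298 xdown [-0.004 -0.009 -1.   ] w 13.0 F [-4.4 -1.8  5.1] M [-0.5   1.04  0.1 ] q [ 0.01  0.59  0.32  1.83 -0.24  0.76  0.76]
clock: 16.95
eef_pos: [540.2, -152.3, 182.8]
tool_rot: [-2.293, 1.56, -2.043]
force: [-2.5, -1.2, 3.6]
width: 12.6
t 16.95 tcp [ 540.2 -152.3  182.8] zyaw 0.251 xdown [-0.005 -0.01  -1.   ] w 12.6 F [-2.5 -1.2  3.6] M [-0.23  0.71  0.01] q [ 0.    0.59  0.33  1.83 -0.25  0.76  0.72]
```

```bash
python3 -m handwheel '-1 0.2 0.2 0.3 0.05 0 0'; python3 to.py|cut -c1-220
```

```text
clock: 17.05
eef_pos: [540.0, -152.4, 182.7]
tool_rot: [-2.298, 1.559, -2.095]
force: [-1.9, -1.2, 3.5]
width: 13.0
t 17.05 tcp [ 540.  -152.4  182.7] zyaw 0.203 xdown [-0.006 -0.01  -1.   ] w 13.0 F [-1.9 -1.2  3.5] M [-0.12  0.62  0.07] q [-0.01  0.6   0.35  1.83 -0.26  0.76  0.68]
```

```bash
for i in 1; do python3 -m handwheel '-1 0.2 0 0.2 0.04 0 0'; python3 to.py|cut -c1-220;  python3 -m handwheel '-1 0.2 0 0.2 0.04 0 0'; python3 to.py|cut -c1-220; done
```

```text
clock: 17.15
eef_pos: [539.9, -152.5, 182.5]
tool_rot: [-2.293, 1.559, -2.129]
force: [-1.7, -0.7, 4.0]
width: 12.8
t 17.15 tcp [ 539.9 -152.5  182.5] zyaw 0.165 xdown [-0.006 -0.01  -1.   ] w 12.8 F [-1.7 -0.7  4. ] M [-0.05  0.62  0.06] q [-0.01  0.6   0.36  1.83 -0.27  0.76  0.65]
clock: 17.25
eef_pos: [539.9, -152.6, 182.4]
tool_rot: [-2.293, 1.559, -2.168]
force: [-3.7, 0.0, 4.7]
width: 12.7
t 17.25 tcp [ 539.9 -152.6  182.4] zyaw 0.124 xdown [-0.007 -0.01  -1.   ] w 12.7 F [-3.7  0.   4.7] M [-0.08  0.74  0.09] q [-0.02  0.6   0.37  1.83 -0.28  0.76  0.62]
```

```bash
cat > st.py <<'E'
from h import *
s=ctrl.read_state();R=Rn.from_euler('xyz',s['tool_rot']).as_matrix()
print(round(s['clock'],2),s['eef_pos'].round(2),'zyaw',round(np.arctan2(R[1,2],R[0,2]),3),'xd',R[:2,0].round(3),'F',s['force'].round(1),'M',s['torque'].round(3),'tau7',s['tau'][6].round(3),'w',round(s['width'],1))
E
python3 st.py; python3 -m handwheel '-1 0.2 0 0.2 0.04 0 0' >/dev/null; python3 st.py;  python3 -m handwheel '-1 0.2 0 0.2 0.04 0 0'>/dev/null; python3 st.py
```

```text
17.25 [ 539.87 -152.57  182.42] zyaw 0.124 xd [-0.007 -0.01 ] F [-3.7  0.   4.7] M [-0.078  0.739  0.088] tau7 0.255 w 12.7
17.35 [ 539.84 -152.61  182.31] zyaw 0.084 xd [-0.007 -0.01 ] F [-3.1 -0.1  4.4] M [-0.089  0.735  0.092] tau7 0.254 w 13.0
17.45 [ 539.76 -152.64  182.19] zyaw 0.043 xd [-0.008 -0.009] F [-2.1  0.2  4.7] M [-0.139  0.739  0.055] tau7 0.242 w 12.9
```

```bash
python3 -m handwheel '-1 0.2 0 0.2 0.04 0 0' >/dev/null; python3 st.py;  python3 -m handwheel '-1 0.2 0.1 0.2 0.04 0 0'>/dev/null; python3 st.py
```

```text
17.55 [ 539.7  -152.68  182.1 ] zyaw 0.002 xd [-0.008 -0.009] F [-2.1 -0.4  5. ] M [-0.043  0.829  0.095] tau7 0.234 w 12.9
17.65 [ 539.63 -152.67  182.02] zyaw -0.038 xd [-0.009 -0.009] F [-2.1  0.7  3.7] M [-0.062  0.753  0.096] tau7 0.23 w 12.9
```

```bash
python3 -m handwheel '-1 0.2 0.1 0.2 0.04 0 0' >/dev/null; python3 st.py
```

```text
17.75 [ 539.55 -152.71  181.91] zyaw -0.079 xd [-0.009 -0.009] F [-3.1 -0.6  4.5] M [-0.121  0.765  0.116] tau7 0.224 w 12.7
```

```bash
python3 -m handwheel '-1 0.1 0.1 0.2 0.03 0 0' >/dev/null; python3 st.py
```

```text
17.85 [ 539.5  -152.7   181.86] zyaw -0.11 xd [-0.01  -0.009] F [-3.3 -0.5  4.8] M [-0.178  0.738  0.092] tau7 0.09 w 13.0
```

```bash
python3 -m handwheel '-1 0.1 0.1 0.2 0.03 0 0' >/dev/null; python3 st.py
```

```text
17.95 [ 539.44 -152.69  181.77] zyaw -0.141 xd [-0.01  -0.009] F [-3.5 -0.1  4.6] M [-0.131  0.896  0.092] tau7 0.147 w 13.0
```

```bash
python3 -m handwheel '-1 0.1 0.1 0.3 0.04 0 0' >/dev/null; python3 st.py
```

```text
18.05 [ 539.47 -152.67  181.67] zyaw -0.183 xd [-0.011 -0.009] F [-2.9  0.4  4.8] M [-0.071  0.914  0.148] tau7 0.273 w 12.8
```

```bash
python3 -m handwheel '-1 0.1 0.1 0.3 0.03 0 0' >/dev/null; python3 st.py
```

```text
18.15 [ 539.46 -152.71  181.58] zyaw -0.215 xd [-0.011 -0.009] F [-4.   0.2  6.5] M [-0.109  0.916  0.161] tau7 0.106 w 13.0
```

```bash
python3 -m handwheel '-1 0.1 0 0.1 0.02 0 0' >/dev/null; python3 st.py
```

```text
18.25 [ 539.38 -152.74  181.51] zyaw -0.236 xd [-0.012 -0.009] F [-3.  -0.6  6.1] M [-0.049  0.828  0.106] tau7 0.017 w 13.0
```

```bash
python3 -m handwheel '-1 0 0 0.1 0.02 0 0' >/dev/null; python3 st.py
```

```text
18.35 [ 539.34 -152.74  181.5 ] zyaw -0.257 xd [-0.012 -0.009] F [-3.7  0.1  4.6] M [-0.04   0.784  0.054] tau7 0.052 w 13.0
```

```bash
python3 -m handwheel '-1 0.1 0 0.1 0.03 0 0' >/dev/null; python3 st.py
```

```text
18.45 [ 539.32 -152.69  181.39] zyaw -0.289 xd [-0.012 -0.009] F [-2.9 -1.2  4.9] M [-0.018  0.846  0.08 ] tau7 0.187 w 12.8
```

```bash
python3 -m handwheel '-1 0.1 0 0.1 0.03 0 0' >/dev/null; python3 st.py
```

```text
18.55 [ 539.29 -152.73  181.32] zyaw -0.321 xd [-0.013 -0.009] F [-2.9  0.4  6.3] M [-0.089  0.917  0.128] tau7 0.141 w 12.8
```

```bash
python3 -m handwheel '-1 0.1 0 0.1 0.03 0 0' >/dev/null; python3 st.py
```

```text
18.65 [ 539.19 -152.75  181.26] zyaw -0.353 xd [-0.013 -0.009] F [-3.2 -0.3  5.4] M [-0.024  0.885  0.139] tau7 0.134 w 12.8
```

```bash
python3 -m handwheel '-1 0.1 0 0.1 0.03 0 0' >/dev/null; python3 st.py
```

```text
18.75 [ 539.16 -152.71  181.2 ] zyaw -0.385 xd [-0.013 -0.009] F [-3.9  0.8  6.7] M [0.005 0.907 0.124] tau7 0.126 w 12.9
```

```bash
python3 -m handwheel '-1 0 0 0.1 0.03 0 0' >/dev/null; python3 st.py
python3 - <<'E'
from ov import *
a=get_image('scene'); cv2.imwrite('pics/a12.png',a)
draw('scene',a,190,110,75,60,10,[],'s12')
E
python3 st.py
```

```text
18.85 [ 539.11 -152.69  181.18] zyaw -0.417 xd [-0.014 -0.008] F [-3.1 -0.3  4.7] M [-0.003  0.86   0.11 ] tau7 0.117 w 12.7
18.9 [ 539.11 -152.67  181.15] zyaw -0.419 xd [-0.014 -0.009] F [-2.5 -0.8  4.9] M [-0.033  0.91   0.058] tau7 -0.156 w 12.8
```

View pics/s12.png

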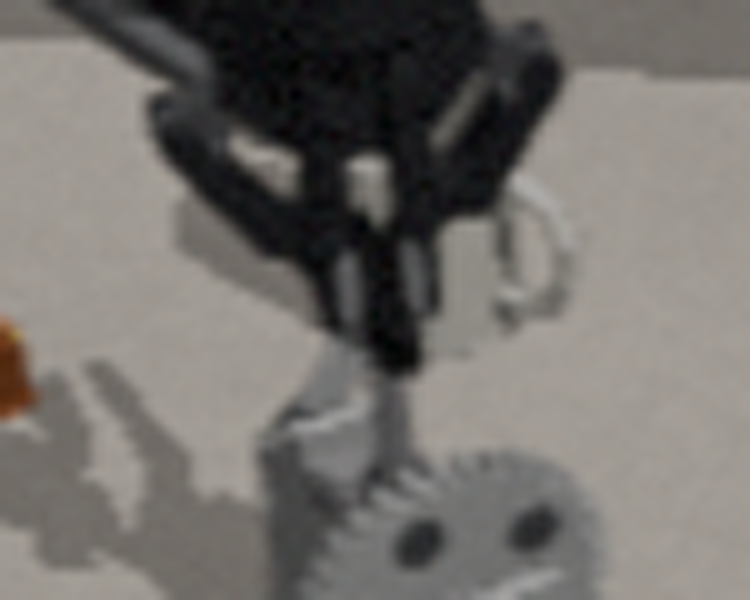

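```bash
python3 -m handwheel '-1 0.1 0 0.2 0.03 0 0' >/dev/null; python3 st.py
```

```text
19.0 [ 539.1  -152.69  181.09] zyaw -0.45 xd [-0.014 -0.008] F [-4.  -0.8  7.2] M [-0.001  0.981  0.143] tau7 0.235 w 12.7
```

```bash
python3 -m handwheel '-1 0.1 0 0.2 0.03 0 0' >/dev/null; python3 st.py
```

```text
19.1 [ 539.08 -152.7   181.05] zyaw -0.482 xd [-0.015 -0.008] F [-2.7 -0.   5.8] M [0.021 0.925 0.184] tau7 0.095 w 12.8
```

```bash
python3 -m handwheel '-1 0.1 0 0.2 0.03 0 0' >/dev/null; python3 st.py
```

```text
19.2 [ 539.02 -152.71  181.  ] zyaw -0.513 xd [-0.015 -0.008] F [-4.  -0.3  6.3] M [-0.009  1.019  0.127] tau7 0.1 w 12.8
```

```bash
python3 -m handwheel '-1 0.1 0 0.2 0.03 0 0' >/dev/null; python3 st.py
```

```text
19.3 [ 538.99 -152.66  180.94] zyaw -0.545 xd [-0.016 -0.008] F [-3.7  0.2  5.6] M [-0.007  0.98   0.164] tau7 0.095 w 13.1
```

```bash
python3 -m handwheel '-1 0.1 0 0.2 0.03 0 0' >/dev/null; python3 st.py
```

```text
19.4 [ 538.95 -152.66  180.9 ] zyaw -0.577 xd [-0.016 -0.007] F [-3.9 -0.2  5.9] M [0.071 0.99  0.139] tau7 0.088 w 12.8
```

Run:
```python
from ov import *
s=ctrl.read_state();R=Rn.from_euler('xyz',s['tool_rot']).as_matrix(); p=s['eef_pos']
g=p+R@[-8.7,0,0]
def bar(dy):
    z=np.arctan2(R[1,2],R[0,2])+np.pi/2+dy; u=np.array([np.cos(z),np.sin(z),0]);v=np.array([-np.sin(z),np.cos(z),0]);k=np.array([0,0,1.])
    return [g+35*u+a*7*v+b*9*k for a,b in((-1,-1),(1,-1),(1,1),(-1,1),(-1,-1))]
a=get_image('scene'); cv2.imwrite('pics/a13.png',a)
L=stand([540.7,-150.8,-.154],0.05)
draw('scene',a,205,120,50,40,16,[],'s13')
draw('scene',a,205,120,50,40,16,[(np.array(bar(0)),(0,0,255)),(np.array(bar(.3)),(0,255,0))]+L,'s13b')
```

```text
(no output)
```

View pics/s13b.png

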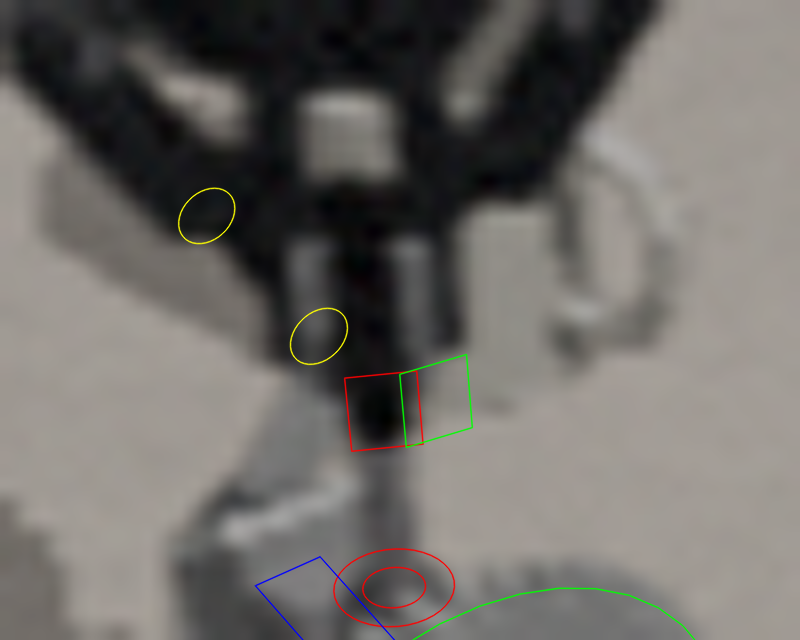

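View pics/s13.png

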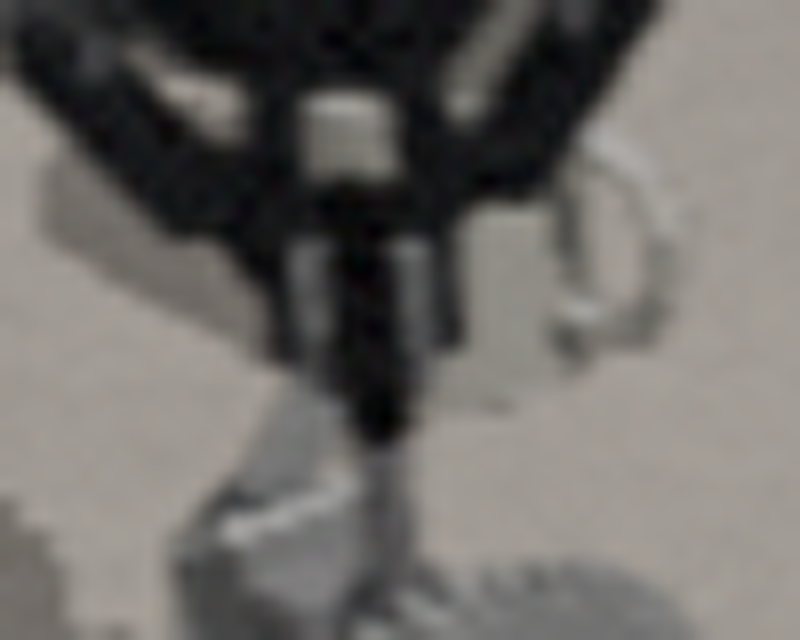

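Run:
```python
from ov import *
a=cv2.imread('pics/a9.png');b=cv2.imread('pics/a13.png')
A=[cv2.resize(i[125:180,205:255],None,fx=7,fy=7,interpolation=cv2.INTER_CUBIC) for i in(a,b)]
cv2.imwrite('pics/cmp.png',np.hstack(A))
```

```text
(no output)
```

View pics/cmp.png

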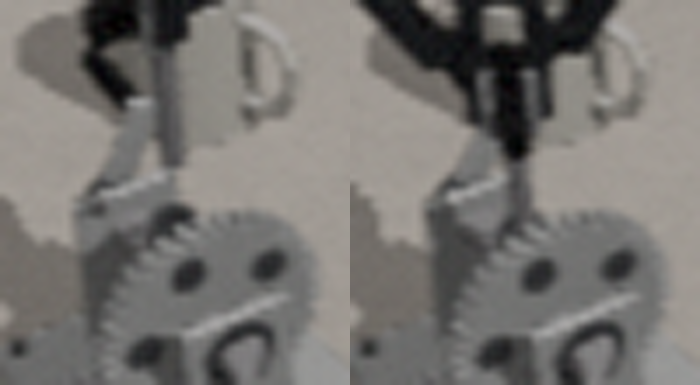

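```bash
cat > arm.py <<'E'
from ov import *
import sys
def arm(ps,th):
    a=th-.6;d=np.array([np.sin(a),0,np.cos(a)]);e=np.array([np.cos(a),0,-np.sin(a)]);o=np.array([0,0,78.])
    L=[]
    for y in(-70,-78): L.append(T(ps,[o+[0,y,0],o+50*d+[0,y,0]]))
    L.append(T(ps,circ(o+50*d+[0,-78,0],7,d,e)))
    L.append(T(ps,circ(o+50*d+[0,-132,0],7,d,e)))
    return L
if __name__=='__main__':
    f,x0,y0,w,h,s,name=sys.argv[1],*map(int,sys.argv[2:7]),sys.argv[7]
    im=cv2.imread(f'pics/{f}.png'); ps=[540.7,-150.8,-.154]
    C=[(0,0,255),(0,255,0),(255,0,0)]
    draw('scene',im,x0,y0,w,h,s,[(l,c) for th,c in zip((.2,0,-.2),C) for l in arm(ps,th)],name)
E
python3 arm.py a9 205 125 40 35 15 c9; python3 arm.py a13 205 125 40 35 15 c13
python3 - <<'E'
import cv2,numpy as np
cv2.imwrite('pics/c.png',cv2.resize(np.hstack([cv2.imread(f'pics/{i}.png') for i in('c9','c13')]),(800,350)))
E
```

```text
(no output)
```

View pics/c.png

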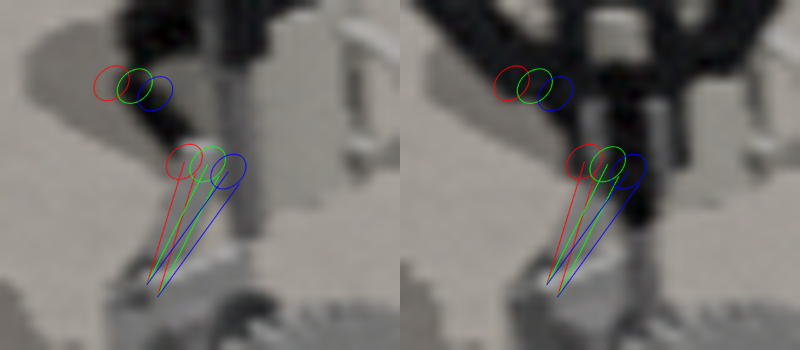

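View pics/c13.png

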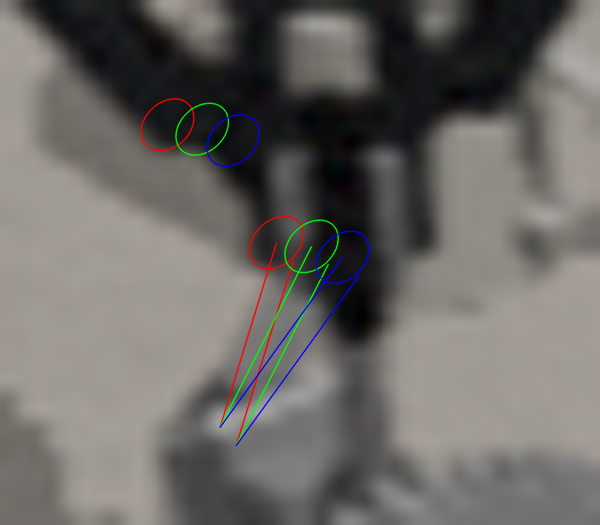

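View pics/c9.png

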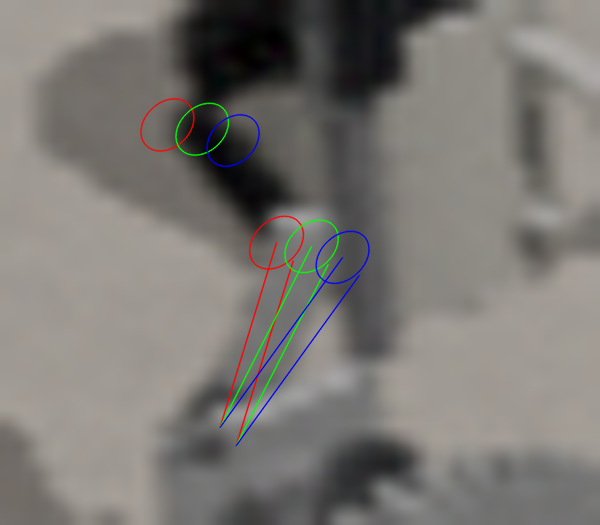

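```bash
python3 -m handwheel '-1 0.1 0 0.2 0.03 0 0' >/dev/null; python3 st.py
```

```text
19.55 [ 538.94 -152.65  180.86] zyaw -0.609 xd [-0.016 -0.007] F [-3.2  0.5  5.8] M [-0.012  0.997  0.196] tau7 0.198 w 13.0
```

```bash
python3 -m handwheel '-1 0.1 0 0.2 0.03 0 0' >/dev/null; python3 st.py
```

```text
19.65 [ 538.9  -152.63  180.82] zyaw -0.64 xd [-0.017 -0.007] F [-4.  -0.1  5.4] M [-0.019  0.997  0.161] tau7 0.069 w 13.2
```

```bash
python3 -m handwheel '-1 0.1 0 0.2 0.03 0 0' >/dev/null; python3 st.py
```

```text
19.75 [ 538.86 -152.63  180.77] zyaw -0.672 xd [-0.017 -0.007] F [-3.2  0.5  6.3] M [0.026 1.001 0.177] tau7 0.063 w 12.8
```

```bash
python3 -m handwheel '-1 0.1 0 0.2 0.03 0 0' >/dev/null; python3 st.py
```

```text
19.85 [ 538.84 -152.63  180.74] zyaw -0.703 xd [-0.018 -0.006] F [-3.5  0.3  6.7] M [0.024 1.    0.15 ] tau7 0.074 w 12.9
```

```bash
python3 -m handwheel '-1 0 0 0.2 0.03 0 0' >/dev/null; python3 st.py
```

```text
19.95 [ 538.8  -152.59  180.74] zyaw -0.735 xd [-0.018 -0.006] F [-3.4 -0.   5.1] M [0.038 0.93  0.236] tau7 0.056 w 13.1
```

```bash
python3 -m handwheel '-1 0 0 0.2 0.03 0 0' >/dev/null; python3 st.py
```

```text
20.05 [ 538.76 -152.56  180.71] zyaw -0.766 xd [-0.019 -0.006] F [-3.2 -0.2  5.4] M [-0.003  0.983  0.198] tau7 0.056 w 13.4
```

```bash
cat > bar.py <<'E'
from ov import *
import sys
s=ctrl.read_state();R=Rn.from_euler('xyz',s['tool_rot']).as_matrix(); p=s['eef_pos']
g=p+R@[-8.7,0,0]
def bar(dy):
    z=np.arctan2(R[1,2],R[0,2])+np.pi/2+dy; u=np.array([np.cos(z),np.sin(z),0]);v=np.array([-np.sin(z),np.cos(z),0]);k=np.array([0,0,1.])
    return [g+35*u+a*7*v+b*9*k for a,b in((-1,-1),(1,-1),(1,1),(-1,1),(-1,-1))]
n=sys.argv[1]
a=get_image('scene'); cv2.imwrite(f'pics/a{n}.png',a)
draw('scene',a,205,120,50,40,16,[(np.array(bar(0)),(0,0,255)),(np.array(bar(.3)),(0,255,0))],f's{n}b')
E
python3 bar.py 14; python3 st.py
```

```text
20.1 [ 538.75 -152.56  180.65] zyaw -0.767 xd [-0.019 -0.006] F [-3.3  0.5  4.9] M [0.022 0.909 0.174] tau7 -0.21 w 12.9
```

View pics/s14b.png

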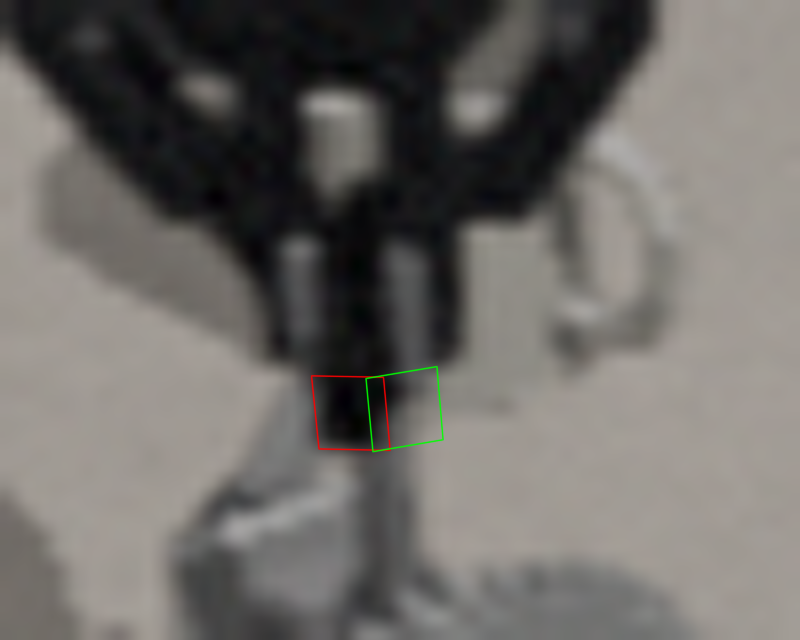

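```bash
python3 -m handwheel '-1 0 0 0.2 0.03 0 0' >/dev/null; python3 st.py
```

```text
20.2 [ 538.73 -152.53  180.61] zyaw -0.798 xd [-0.019 -0.006] F [-3.3 -0.2  5.2] M [0.038 0.933 0.227] tau7 0.158 w 13.0
```

```bash
python3 -m handwheel '-1 0 0 0.2 0.03 0 0' >/dev/null; python3 st.py
```

```text
20.3 [ 538.72 -152.49  180.59] zyaw -0.83 xd [-0.02  -0.006] F [-3.3 -0.2  6.1] M [0.083 0.929 0.232] tau7 0.038 w 12.9
```

```bash
python3 -m handwheel '-1 0 0 0.2 0.02 0 0' >/dev/null; python3 st.py
```

```text
20.4 [ 538.68 -152.47  180.59] zyaw -0.851 xd [-0.02  -0.006] F [-2.6  0.5  5.1] M [0.108 0.928 0.258] tau7 -0.093 w 13.1
```

```bash
python3 -m handwheel '-1 0 0 0 0 0 0' >/dev/null; python3 st.py;python3 -m handwheel '-1 0 0 0 0 0 0' >/dev/null; python3 st.py; python3 -m handwheel '0 0 0 0 0 0 0;0.2 0 0 0 0 0 0;0.3 0 0 0 0 0 0' ; python3 st.py
python3 - <<'E'
from h import *
a=get_image('scene'); cv2.imwrite('pics/a15.png',a); crop('scene',190,110,75,60,10,'s15',a)
E
```

```text
20.5 [ 538.62 -152.45  180.57] zyaw -0.851 xd [-0.021 -0.006] F [-2.9 -0.1  5.7] M [-0.039  0.839  0.194] tau7 -0.28 w 12.8
20.6 [ 538.63 -152.41  180.56] zyaw -0.851 xd [-0.021 -0.006] F [-3.4 -0.5  5.2] M [-0.023  0.944  0.172] tau7 -0.201 w 12.9
clock: 20.9
eef_pos: [541.0, -151.7, 179.9]
tool_rot: [-1.919, 1.553, -2.771]
force: [1.1, -0.5, 1.2]
width: 55.2
20.9 [ 541.02 -151.66  179.87] zyaw -0.852 xd [-0.017 -0.007] F [ 1.1 -0.5  1.2] M [ 0.011 -0.068  0.004] tau7 -0.0 w 55.2
```

View pics/s15.png

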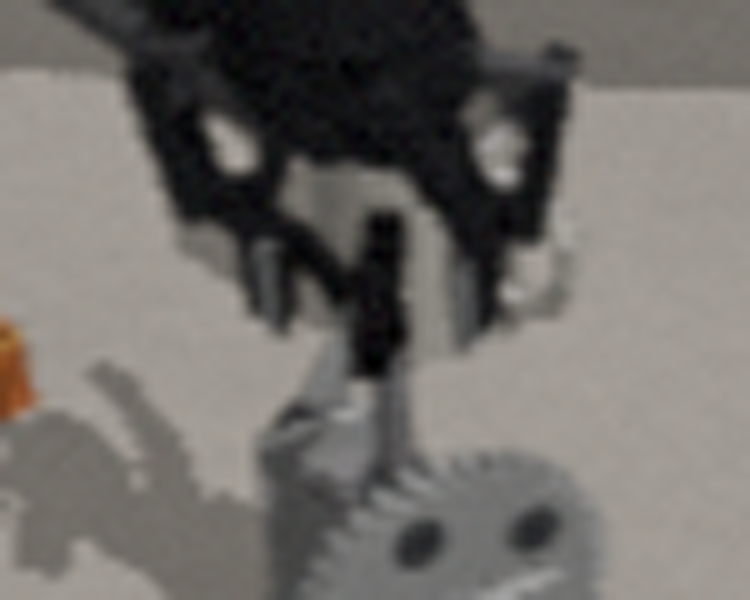

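```bash
python3 -m handwheel '0.4 -10 0 0 0 0 0;0.4 -30 0 0 0 0 0;0.4 -40 0 0 0 0 0;0.4 -40 0 0 0 0 0;0.4 -30 0 -45 0 0 0;0.4 0 0 -45 0 0 0;0.4 0 0 -45 0 0 0;0.4 0 0 -45 0 0 0;0.4 0 0 0 0 0 0' ; python3 st.py
python3 - <<'E'
from ov import *
a=get_image('scene'); b=get_image('top');cv2.imwrite('pics/a16.png',a);cv2.imwrite('pics/b16.png',b)
ps=[540.7,-150.8,-.154]
draw('scene',a,190,110,75,60,10,[],'s16');draw('top',b,285,160,80,60,10,[],'t16'); draw('top',b,285,160,80,60,10,stand(ps,0,113.5),'t16b');draw('scene',a,190,110,75,60,10,stand(ps,0,113.5),'s16b')
E
```

```text
clock: 21.85
eef_pos: [426.9, -15.3, 337.0]
tool_rot: [-1.822, 1.558, -2.677]
force: [0.5, 0.2, 0.5]
width: 59.7
21.85 [426.91 -15.32 337.03] zyaw -0.856 xd [-0.011 -0.006] F [0.5 0.2 0.5] M [ 0.012 -0.042 -0.006] tau7 -0.557 w 59.7
```

View pics/s16b.png

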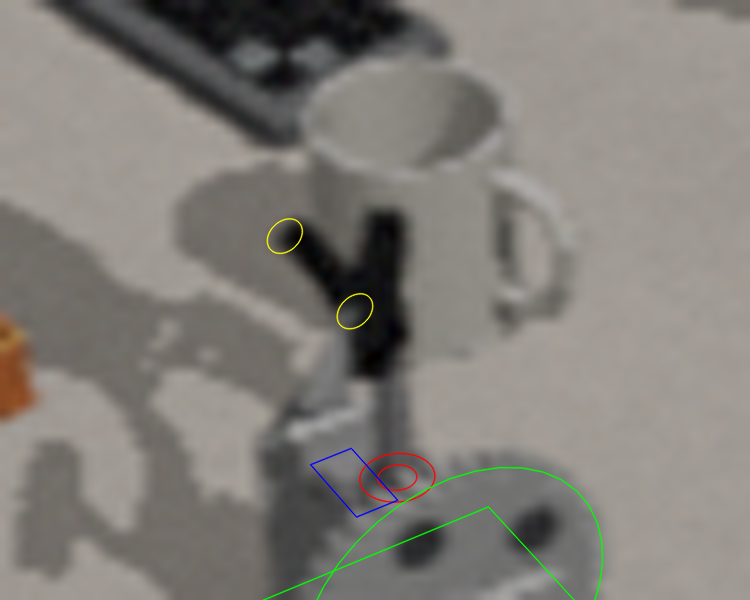

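View pics/t16.png

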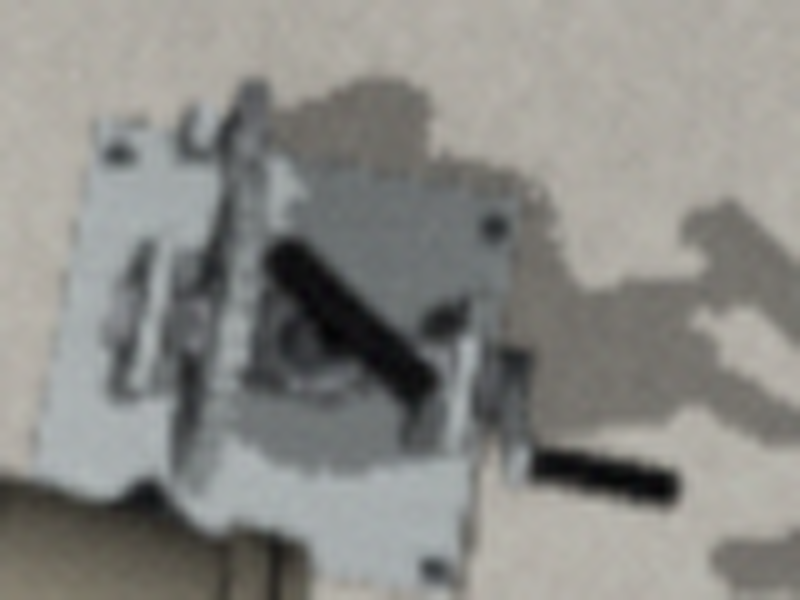

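View pics/t16b.png

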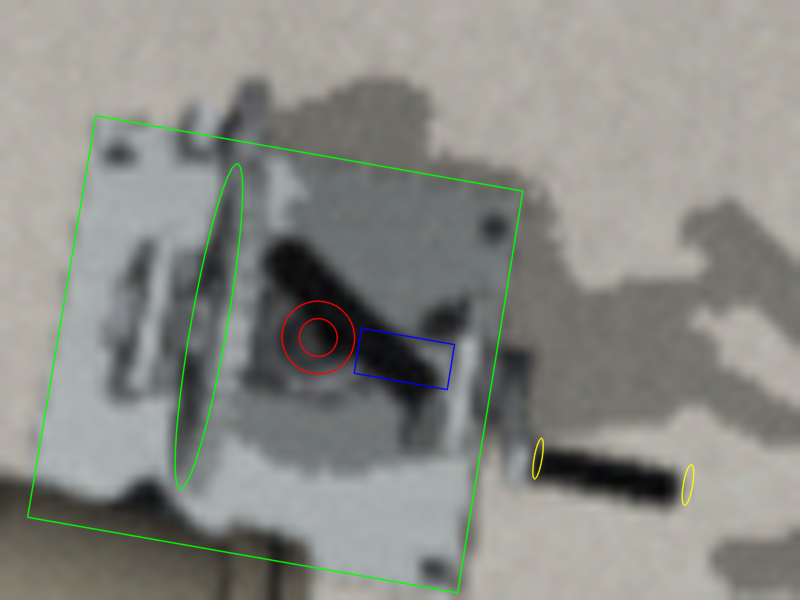

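Run:
```python
from fit import *
kt=cp(285,160,10,[(287,257),(420,385)]); ks=cp(190,110,10,[(384,225),(372,352)])
def f(p):
    L=np.array([(35,0,p[3]),(-35,0,p[3])]); Lt=L+[0,0,6]
    return np.concatenate([(proj('top',T(p,Lt))-kt).ravel(),(proj('scene',T(p,L))-ks[::-1]).ravel()])
r=least_squares(f,[541,-151,.75,190]);print(r.x,r.fun.reshape(-1,2).round(2))
for n,a,b in(('top','b9','b16'),):pass
```

```text
[ 541.24489997 -150.11622754    0.84104731  192.51526361] [[-1.25 -1.01]
 [ 1.42  0.94]
 [-0.1   0.46]
 [ 0.26 -0.34]]
```

View pics/a16.png

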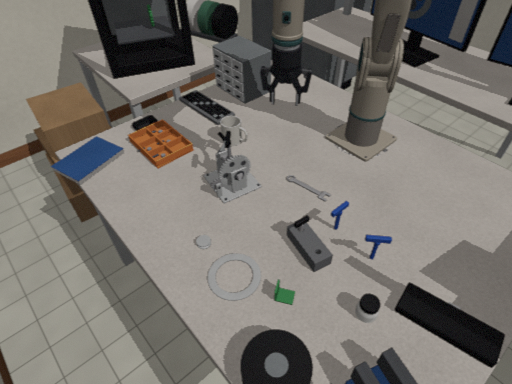

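View pics/b16.png

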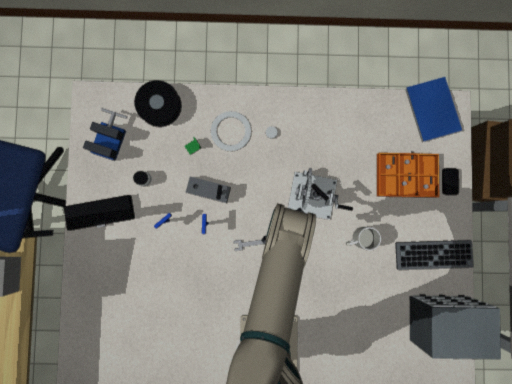

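Run:
```python
from h import *
print(ctrl.finish_job(), ctrl.read_state()['clock'])
```

```text
the job is handed in; nothing more can be done
the job is handed in; nothing more can be done
```

I handed the job in at about 22 s. The shaft is squared, and the key is standing free in the clamp screw. By wrist torque the screw is snug, but the turning angle doesn't fully agree with that.

- **Crank:** I turned it by the pin until the flat was about 0.05–0.1 rad from straight up. In the last pictures the pin fits the model at 0 rad.
- **Key:** I took the black T-handle with the longer bar from the block and seated it about 16 mm deep. I then turned it clockwise, opened the gripper and moved the arm clear.
- **Tightness:** The turning moment was about 0.09 N m while running free and rose to about 0.23–0.26 N m at the end. It stayed at 0.17–0.19 N m when I held still. Single readings scatter by about ±0.03 N m.
- **Last pictures:** The key stands upright, with its bar centred over the screw within about 1–2 mm. The nut driver, spanner, mug, ring, bracket, jar, pulley and blue look-alikes appear where they were at the start.

**Disagreement:** The key turned about 2.2 rad in all and the tool came down about 5.2 mm. At 3 mm per rad that drop is about 1.7 rad, and I expected roughly 1.0–1.55 rad plus play. The moment also rose more gradually than described. I put this down to socket play, a slight lean of the key, a little slip in the grip and the shaft being pulled square, but I did not confirm it. I relied on the torque, and could not measure the screw's force on the flat directly.

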